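# Unlatch and open a sample cabinet's gate

### The arm

A 7-joint arm with a two-finger parallel gripper is mounted at the origin on a cart in front of the work surface, level with it; the furniture and walls round the work are solid. World frame = base frame: x ahead of the robot, y to its left, z up, the work surface at z = 0. Lengths are in m, angles in rad, forces in N, time in s.
With the tool pointing down it reaches from about 0.425 to 0.8 m from the base axis. Payload 8.3 kg.
Tool frame: the origin (TCP) lies midway between the tips of the shut fingers; the grasp point (between the pads) lies 19 mm behind it; z points along the fingers, y is the direction in which the jaws open and shut (so a half turn about z gives the same grasp; the last joint's range is limited). The gripper opens to 85 mm and grips with 20 to 120 N. Pads are 22 mm wide; open, the fingers measure 114 mm over their backs; the gripper's body (76 mm by 85 mm) begins 54 mm behind the grasp point. The pads swing forward as they close: fully open they stand 13 mm farther back than shut.
Start: joints at [1.274, 0.383, 0.016, 1.37, -0.006, 1.388, -0.046], TCP at [0.145, -0.608, 0.231] pointing down, gripper open.
Joint ranges: [-2.95, 2.95], [-0.25, 2.06], [-1.52, 1.56], [0.18, 2.33], [-1.44, 4.58], [0.02, 2.06], [-3.01, 3.01]. Speed limits (rad/s): [2.39, 2.39, 3.01, 3.01, 3.14, 3.14, 3.14].

### API

Orientations are given as a rotation vector (axis times angle).
In Python, from workcell import get_state, grab_frame, sign_off gives the robot as it stands.
- The arm moves only by the tool send_rows, never from a script. Its argument "plan" is a list of rows, each an object of numbers: "claw": the closure, from -1 (fully open) to 1 (shut); "dx", "dy", "dz": the shift along the tool's x, y, z in mm; "yaw": the turn about the tool's z in rad. A call has 1 to 5 rows; each row shifts and turns the commanded pose from where the row before left it, along the tool's axes as they then stand; what a row does not reach is not made up. A row lasts 1/10 s, in which the tool goes at most 50 mm and 8.59 degrees, less where a joint would pass 70% of its speed; a pose out of reach is approached as far as the arm can. A call is refused whole if a number of a shift passes 50 or a number of a turn 0.15, either way. A call with a gripper value outside its range is refused whole. The fingers move at their own pace and stop on an object; "force" is the grip in N (left out, the last holds). Time passes only in rows, so rows that do not move let the fingers close. It gives the time, the measured TCP pose, the force and the opening at its end, in the units of the state.
- get_state(): the state, without advancing time (a new reading comes with each control period).
- grab_frame(name): name is "scene" or "side" or "wrist"; returns a dict with "frame" (480x640x3 uint8, blue, green, red), "mtx" (3x3 intrinsics, pixels), "k1" (the pictures are not rectified: a ray, as slopes to the right and down, at radius r is drawn at 1 + k1 r^2 times it, then the intrinsics apply), "T" (4x4, takes a point from camera to world coordinates); the wrist camera has in their place "hand_eye" (4x4, takes a point from camera to tool coordinates, whose origin is the TCP and whose axes are the flange's). Camera axes: x right, y up, looking along -z (the intrinsics and any distortion apply to the point x, -y, -z); pixel columns grow to the right and rows downward; lengths in m; the calibration is good to about 2 mm. A picture is of the moment at which its call begins: read the wrist's pose just before it. There is no depth.
- sign_off(): hands the job in, once; it reports no verdict.
The state is a dict: "time": time; "q": joint angles; "qd": joint speeds; "joint_efforts": joint torques, N m; "position": TCP position; "orientation": TCP orientation; "ft_force": force on the tool from outside, world axes, zero at the start; "torque": the same for the moment, N m; "opening": finger opening in m.
Only numpy, scipy, OpenCV 4.12 (cv2) and the standard library are available. Lean on these libraries where they do the work, as an engineer would, in place of code of your own. Each camera call takes 0.05 s, during which the arm holds its last target. There are 200 camera calls.

### The job

Lift the latch bar of the small sample cabinet out of its catch by its ball knob, swing the gate wide open to about a right angle, then let go so that the bar hangs down again and the gate stays open. Leave the vial in the cabinet and the vial and timer beside it where they stand.

Things in the scene. Friction and masses are not known exactly. Their poses are not given: they have to be found in the camera images.
- cabinet: White sheet-metal bench cabinet, fixed, 260 mm wide, 298 mm high, its inside 130 mm deep. Origin on the worktop in the middle of the front, where the sides begin; own +x points into the cabinet, +y to its left as the robot sees it, z up. The gate hangs between two 28 mm wide stiles. Floor 14 mm thick; a brown bottle, fixed, and a vial stand on it.
- canopy_edge (a point): Middle of the lower front edge of the cabinet's roof, which overhangs the front by 72 mm over the full width (268 mm), underside 284 mm up, 14 mm thick. It bars the way to the latch from straight above: the tool must lean about 40 degrees from vertical, pointing in and down. Axes as the cabinet's.
- catch_lip (a point): Middle of the top edge of the catch's lip, 150 mm up, at cabinet x -30, y -116 mm. The catch is a steel bracket on the right-hand stile; its 5 mm thick lip stands 3 mm in front of the bar and reaches 17 mm above the lower edge of the resting bar.
- gate (a joint): Gate hinge, vertical axis at the gate's left edge. 0 = shut (start); grows as the right-hand edge swings out toward the robot (clockwise seen from above); stop at 1.75 rad. Friction of about 0.06 N m keeps it where it is left. The gate is a clear pane in a 12 mm thick metal frame, 199 mm from hinge axis to free edge, 26 to 272 mm above the worktop; 0.5 to 1 kg.
- gate_hinge (a point): Point on the gate's hinge axis, 140 mm above the worktop; at own x -8 mm, own y +100 mm of the cabinet. Its axes are the cabinet's and do not turn with the gate.
- latch (a joint): Latch bar's pivot at the middle of the gate, axis horizontal, square to the gate. 0 = bar level, its rest in the catch and also when free; grows as the tip is lifted; stop at 0.6 rad. It falls back by its own weight (90 g). The tip clears the catch from about 0.18 rad on, 13 mm of lift at the knob; lift the knob about 20 mm.
- knob (a point): Centre of the black ball knob, 20 mm diameter, on a 10 mm stem on the front of the latch bar, 70 mm from its pivot; turns with the bar and gate. It is 140 mm up at rest, 38 mm before the gate's face. At gate angle a and latch angle b it lies, in gate_hinge's frame turned by -a about z, at x -44, y -100 - 70 cos b, z 70 sin b (mm): so at cabinet x -52, y -70 when shut.
- bar_tip (a point): Point near the right-hand end of the steel latch bar (6 mm thick, 14 mm high), 119 mm from its pivot.
- vial_b: White sample vial with a blue cap, 28 mm diameter, 55 mm high, loose inside the cabinet on the right; origin at the centre of its underside. Leave it alone.
- vial_d: White sample vial with a red cap, 28 mm diameter, 55 mm high, standing to the right of the cabinet; origin at the centre of its underside. Leave it alone.
- timer: Flat white laboratory timer with three buttons, 68 x 68 x 19 mm, lying to the left of the cabinet; origin at the centre of its underside. Leave it alone.

How it is judged:
By the outcome, as a careful person would: the job done as asked, in the order asked, and still so for the second after the job is handed in, with the robot touching nothing.
It also fails if it takes over 40 s, if anything falls off the work surface, if the arm or the gripper's body presses on something with over 40 N, if the wrist force passes 120 N, or if a joint passes its speed limit or range.

## Working session

There is one attempt and no reset: what is moved stays moved. The work goes in short steps, Python scripts to look and compute and a tool call to move; the robot and the scene stay as the last step left them, time stands still between calls to the robot, and variables do not carry over. Pictures are saved under pics/ and viewed, about 8 in all and at most 12, crops included, and the job is handed in when it is done.

Besides the shell and the picture viewer there is one more tool, called after "Call:" by a JSON object that holds its "fn" and its "kwargs". send_rows: Moves the arm, as the interface text tells. Its arguments: {"type":"object","properties":{"plan":{"type":"array"},"force":{"type":"number"}},"required":["plan"]}

```bash
mkdir -p pics; ls; python3 - <<'E'
from workcell import *
import cv2
s=get_state(); print(s)
for n in("scene","side"):
    f=grab_frame(n); cv2.imwrite(f"pics/{n}0.png",f["frame"]); print(n,f["mtx"],f["k1"],f["T"])
f=grab_frame("wrist"); cv2.imwrite("pics/w0.png",f["frame"]); print(f["mtx"],f["k1"],f["hand_eye"])
E
```

```text
pics
{'time': 0.0, 'q': array([ 1.27411225,  0.38423055,  0.01638201,  1.37116489, -0.00630946,
        1.38820509, -0.04648112]), 'qd': array([0.00027159, 0.00074738, 0.00013314, 0.00226285, 0.0010377 ,
       0.00196012, 0.00055072]), 'joint_efforts': array([ 2.43266813e-04, -6.27599216e+01,  8.43872577e-01, -3.71817183e+01,
        1.64288323e-02,  1.40295352e-02, -1.24534077e-05]), 'position': array([ 0.14470291, -0.60749487,  0.23027881]), 'orientation': array([-3.11821220e+00, -3.66279400e-01,  4.04214503e-04]), 'ft_force': array([0.07097823, 0.69726096, 0.28980613]), 'torque': array([0.00717108, 0.0507446 , 0.01433111]), 'opening': 0.08556483388736094}
scene [[468.17566468   0.         321.08650956]
 [  0.         468.17566468 241.95836058]
 [  0.           0.           1.        ]] -0.08307231923338505 [[-0.51869998  0.35815324 -0.77632248 -0.26990644]
 [-0.85486921 -0.23023146  0.46496463  0.45118847]
 [-0.01220527  0.90483133  0.42559523  0.65006563]
 [ 0.          0.          0.          1.        ]]
side [[474.30976583   0.         317.69235772]
 [  0.         474.30976583 239.313445  ]
 [  0.           0.           1.        ]] -0.025731169802712034 [[-0.18713048  0.52982242 -0.82720637 -0.12069482]
 [-0.98201899 -0.07953641  0.1712094   0.10231392]
 [ 0.02491756  0.84437087  0.53517937  0.67259403]
 [ 0.          0.          0.          1.        ]]
[[390.14243976   0.         323.28897275]
 [  0.         390.14243976 244.04737808]
 [  0.           0.           1.        ]] -0.04242321920554612 [[ 2.02443584e-04  9.47789913e-01  3.18895344e-01  8.25214877e-02]
 [ 9.99999886e-01 -5.38399446e-05 -4.74809706e-04 -1.29242127e-03]
 [-4.32850543e-04  3.18895403e-01 -9.47789816e-01 -1.44407819e-01]
 [ 0.00000000e+00  0.00000000e+00  0.00000000e+00  1.00000000e+00]]
```

View pics/scene0.png

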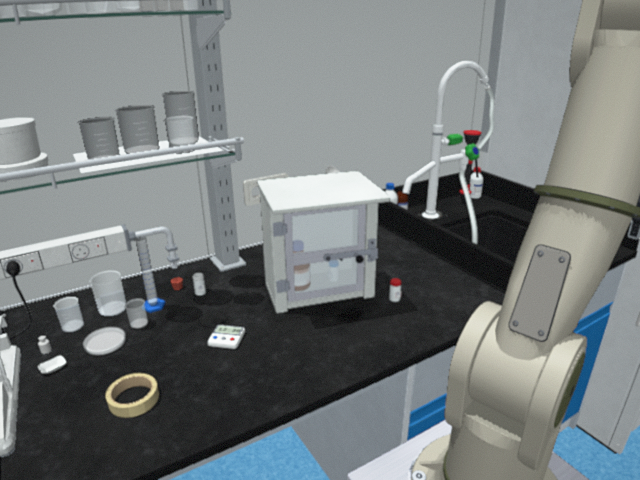

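View pics/side0.png

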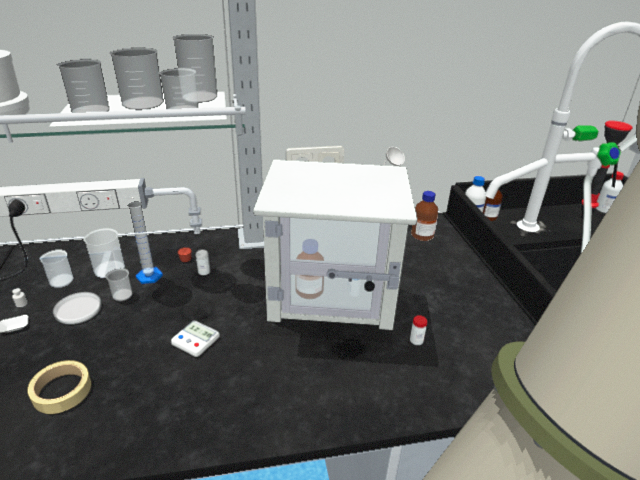

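The scene view shows the cabinet at about (320,240), with the knob near (360,259). The side view has the knob near (370,286), the red-capped vial at (418,330) and the timer at (195,338). I'll zoom in to get the knob and roof-edge pixels.

```bash
cat > h.py <<'E'
import numpy as np, cv2
from workcell import *
from scipy.spatial.transform import Rotation as R
def ray(f,u,v,T=None):
    T=f["T"] if T is None else T
    K=f["mtx"]; d=np.array([(u-K[0,2])/K[0,0],(v-K[1,2])/K[1,1]])
    p=d.copy()
    for _ in range(20): p=d/(1+f["k1"]*(p@p))
    r=T[:3,:3]@np.array([p[0],-p[1],-1.]); return T[:3,3],r/np.linalg.norm(r)
def tri(*rays):
    A=np.zeros((3,3));b=np.zeros(3)
    for o,d in rays:
        P=np.eye(3)-np.outer(d,d);A+=P;b+=P@o
    x=np.linalg.solve(A,b)
    return x,[round(1e3*np.linalg.norm((np.eye(3)-np.outer(d,d))@(x-o)),1) for o,d in rays]
def atz(r,z): o,d=r; return o+d*(z-o[2])/d[2]
def tool():
    s=get_state();T=np.eye(4);T[:3,:3]=R.from_rotvec(s["orientation"]).as_matrix();T[:3,3]=s["position"];return T
def blobs(img,lo,hi,roi,amin=8):
    x0,y0,x1,y1=roi; m=cv2.inRange(img[y0:y1,x0:x1],np.array(lo),np.array(hi))
    n,_,st,c=cv2.connectedComponentsWithStats(m)
    return [(np.round(c[i]+[x0,y0],1),st[i]) for i in range(1,n) if st[i,4]>=amin]
E
python3 - <<'E'
from h import *
a=cv2.imread("pics/scene0.png");b=cv2.imread("pics/side0.png")
for im,roi in((a,(310,235,372,275)),(b,(315,255,400,300))):
    for c in blobs(im,(0,0,0),(55,55,55),roi,5): print(c)
    print()
c1=cv2.resize(a[165:315,250:400],None,fx=2.66,fy=4,interpolation=cv2.INTER_CUBIC)
c2=cv2.resize(b[155:335,250:430],None,fx=2.2,fy=600/180,interpolation=cv2.INTER_CUBIC)
cv2.imwrite("pics/crop1.png",np.hstack([c1,c2[:, :400]]))
E
```

```text
(array([359.2, 258.6]), array([47, 21,  6,  6, 32], dtype=int32))

(array([369.1, 285.6]), array([50, 26,  9, 10, 69], dtype=int32))
(array([398.8, 295.3]), array([83, 35,  2, 10, 13], dtype=int32))
```

View pics/crop1.png

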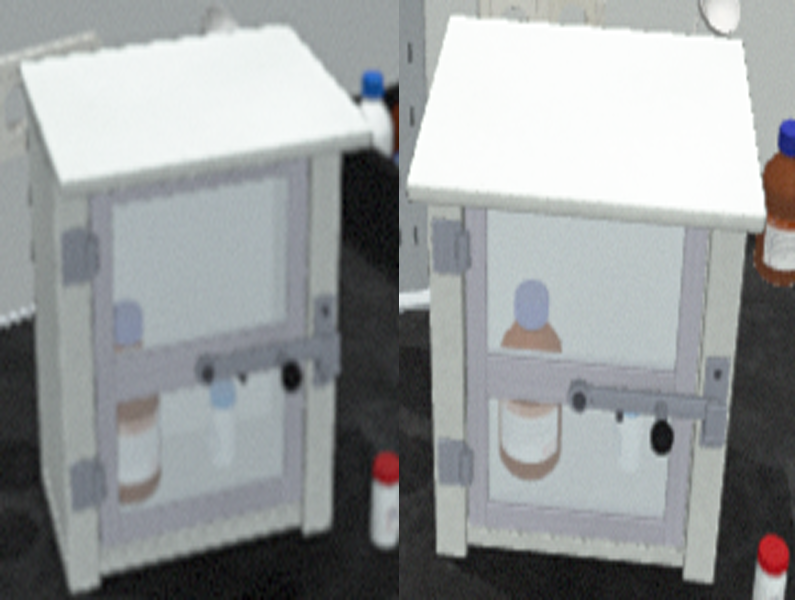

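```bash
cat >> h.py <<'E'
def st(n):
    import pickle,os
    if not os.path.exists(n+".pkl"): pickle.dump(grab_frame(n),open(n+".pkl","wb"))
    return pickle.load(open(n+".pkl","rb"))
E
python3 - <<'E'
from h import *
S=st("scene");D=st("side")
s=lambda x,y:ray(S,250+x/2.66,165+y/4); d=lambda x,y:ray(D,250+(x-400)/2.2,155+y*.3)
P={}
for n,a,b in (("roofL",(66,191),(410,199)),("roofR",(370,146),(762,229)),("baseL",(72,590),(438,553)),("baseR",(330,530),(713,581)),("pivot",(207,370),(579,400))):
    P[n],e=tri(s(*a),d(*b)); print(n,P[n].round(4),e)
P["knob"],e=tri(ray(S,359.2,258.6),ray(D,369.1,285.6)); print("knob",P["knob"].round(4),e)
for n in("roof","base"):
    v=P[n+"L"]-P[n+"R"]; print(n,np.linalg.norm(v),"yaw",np.arctan2(-v[0],v[1]),"mid",((P[n+"L"]+P[n+"R"])/2).round(4))
E
```

```text
roofL [0.5546 0.0682 0.293 ] [np.float64(0.2), np.float64(0.2)]
roofR [ 0.4958 -0.185   0.2867] [np.float64(1.7), np.float64(1.7)]
baseL [0.6148 0.0505 0.007 ] [np.float64(0.6), np.float64(0.6)]
baseR [ 0.5555 -0.2005 -0.0012] [np.float64(2.1), np.float64(2.1)]
pivot [ 0.5673 -0.0681  0.1462] [np.float64(0.2), np.float64(0.2)]
knob [ 0.527  -0.1297  0.1442] [np.float64(0.9), np.float64(0.9)]
roof 0.26003495381615427 yaw -0.22840597333103096 mid [ 0.5252 -0.0584  0.2899]
base 0.2580818422299861 yaw -0.23192800624077034 mid [ 0.5851 -0.075   0.0029]
```

The only turn available is yaw, and the tool starts vertical, so lean can only come from a row that stops short of its pose. The text says such a row "is not made up". I'll try this safely where the arm stands, by raising the tool to where q6 reaches its limit and checking whether the lean then stays.

Call:
{"fn": "send_rows", "kwargs": {"plan": [{"dz": -50, "claw": -1}, {"dz": -50}, {"dz": -50}, {"dz": -50}, {"dz": -50}]}}

```text
invalid input at $.plan[0]: expected keys claw, dx, dy, dz, yaw
```

```bash
cat >> h.py <<'E'
def rep():
    s=get_state();T=tool();print("t",round(s["time"],2),"q",s["q"].round(3),"p",s["position"].round(4),"open",round(s["opening"],4),"F",s["ft_force"].round(1),"tau",s["torque"].round(2))
    print(T[:3,:3].round(3),"lean",np.degrees(np.arccos(-T[2,2])).round(1));return T
E
python3 -c "
from h import *
rep()"
```

```text
t 0.25 q [ 1.274  0.384  0.016  1.371 -0.006  1.388 -0.046] p [ 0.1448 -0.6078  0.2308] open 0.0853 F [ 0.5 -0.6 -0.4] tau [ 0.01  0.07 -0.02]
[[ 0.973  0.232 -0.   ]
 [ 0.232 -0.973  0.001]
 [-0.    -0.001 -1.   ]] lean 0.0
```

All five keys are required, and no others are allowed.

Call:
{"fn": "send_rows", "kwargs": {"plan": [{"claw": -1, "dx": 0, "dy": 0, "dz": -50, "yaw": 0}, {"claw": -1, "dx": 0, "dy": 0, "dz": -50, "yaw": 0}, {"claw": -1, "dx": 0, "dy": 0, "dz": -50, "yaw": 0}, {"claw": -1, "dx": 0, "dy": 0, "dz": -50, "yaw": 0}, {"claw": -1, "dx": 0, "dy": 0, "dz": -50, "yaw": 0}]}}

```text
time: 0.75
position: [0.1446, -0.6073, 0.4837]
orientation: [3.119, 0.366, 0.0]
ft_force: [0.6, -1.8, 0.9]
opening: 0.0855
```

```bash
python3 -c "
from h import *
rep()"
```

```text
t 0.75 q [ 1.266  0.452  0.041  0.716 -0.019  1.973 -0.042] p [ 0.1446 -0.6073  0.4837] open 0.0855 F [ 0.6 -1.8  0.9] tau [-0.11 -0.03 -0.04]
[[ 0.973  0.232  0.   ]
 [ 0.232 -0.973 -0.001]
 [ 0.     0.001 -1.   ]] lean 0.1
```

Call:
{"fn": "send_rows", "kwargs": {"plan": [{"claw": -1, "dx": 0, "dy": 0, "dz": -50, "yaw": 0}, {"claw": -1, "dx": 0, "dy": 0, "dz": -50, "yaw": 0}, {"claw": -1, "dx": 0, "dy": 0, "dz": -50, "yaw": 0}, {"claw": -1, "dx": 0, "dy": 0, "dz": 0, "yaw": 0}]}}

```text
time: 1.15
position: [0.1367, -0.5756, 0.5702]
orientation: [3.026, 0.355, 0.017]
ft_force: [-0.0, 0.6, 0.5]
opening: 0.0856
```

```bash
python3 -c "
from h import *
rep()"
```

```text
t 1.15 q [ 1.160e+00  3.870e-01  2.570e-01  6.130e-01 -1.150e-01  2.055e+00
 -2.000e-03] p [ 0.1367 -0.5756  0.5702] open 0.0856 F [-0.   0.6  0.5] tau [0.12 0.   0.02]
[[ 0.973  0.23   0.022]
 [ 0.231 -0.968 -0.093]
 [ 0.     0.096 -0.995]] lean 5.5
```

The lean appears as expected, outward by 5.5°. I'll keep ratcheting.

Call:
{"fn": "send_rows", "kwargs": {"plan": [{"claw": -1, "dx": 0, "dy": 0, "dz": -50, "yaw": 0}, {"claw": -1, "dx": 0, "dy": 0, "dz": -50, "yaw": 0}, {"claw": -1, "dx": 0, "dy": 0, "dz": -50, "yaw": 0}, {"claw": -1, "dx": 0, "dy": 0, "dz": -50, "yaw": 0}, {"claw": -1, "dx": 0, "dy": 0, "dz": -50, "yaw": 0}]}}

```text
time: 1.65
position: [0.1199, -0.5033, 0.6663]
orientation: [2.861, 0.336, 0.045]
ft_force: [0.4, -0.6, -0.1]
opening: 0.0856
```

```bash
python3 -c "
from h import *
rep()"
```

```text
t 1.65 q [ 0.989  0.188  0.421  0.65  -0.104  2.054 -0.004] p [ 0.1199 -0.5033  0.6663] open 0.0856 F [ 0.4 -0.6 -0.1] tau [0.23 0.03 0.02]
[[ 0.973  0.224  0.061]
 [ 0.232 -0.939 -0.252]
 [ 0.001  0.259 -0.966]] lean 15.0
```

Call:
{"fn": "send_rows", "kwargs": {"plan": [{"claw": -1, "dx": 0, "dy": 0, "dz": -50, "yaw": 0}, {"claw": -1, "dx": 0, "dy": 0, "dz": -50, "yaw": 0}, {"claw": -1, "dx": 0, "dy": 0, "dz": -50, "yaw": 0}, {"claw": -1, "dx": 0, "dy": 0, "dz": -50, "yaw": 0}, {"claw": -1, "dx": 0, "dy": 0, "dz": -50, "yaw": 0}]}}

```text
time: 2.15
position: [0.1097, -0.4355, 0.7368]
orientation: [2.714, 0.339, 0.074]
ft_force: [0.7, -1.1, -0.0]
opening: 0.0857
```

```bash
python3 -c "
from h import *
rep()"
```

```text
t 2.15 q [ 0.556  0.012  0.703  0.669  0.017  2.055 -0.054] p [ 0.1097 -0.4355  0.7368] open 0.0857 F [ 0.7 -1.1 -0. ] tau [0.34 0.09 0.  ]
[[ 0.969  0.225  0.101]
 [ 0.247 -0.889 -0.385]
 [ 0.003  0.397 -0.918]] lean 23.4
```

Call:
{"fn": "send_rows", "kwargs": {"plan": [{"claw": -1, "dx": 0, "dy": 40, "dz": -30, "yaw": 0}, {"claw": -1, "dx": 0, "dy": 40, "dz": -30, "yaw": 0}, {"claw": -1, "dx": 0, "dy": 40, "dz": -30, "yaw": 0}, {"claw": -1, "dx": 0, "dy": 40, "dz": -30, "yaw": 0}, {"claw": -1, "dx": 0, "dy": 40, "dz": -30, "yaw": 0}]}}

```text
time: 2.65
position: [0.1228, -0.5168, 0.7972]
orientation: [2.548, 0.301, 0.092]
ft_force: [0.7, 0.4, -0.2]
opening: 0.0855
```

```bash
python3 -c "
from h import *
rep()"
```

```text
t 2.65 q [ 1.08   0.248  0.463  0.275 -0.227  2.054 -0.004] p [ 0.1228 -0.5168  0.7972] open 0.0855 F [ 0.7  0.4 -0.2] tau [ 0.53  0.12 -0.07]
[[ 0.972  0.194  0.129]
 [ 0.234 -0.814 -0.532]
 [ 0.002  0.547 -0.837]] lean 33.2
```

Call:
{"fn": "send_rows", "kwargs": {"plan": [{"claw": -1, "dx": 0, "dy": 30, "dz": -40, "yaw": 0}, {"claw": -1, "dx": 0, "dy": 30, "dz": -40, "yaw": 0}, {"claw": -1, "dx": 0, "dy": 30, "dz": -40, "yaw": 0}]}}

```text
time: 2.95
position: [0.1181, -0.4973, 0.8433]
orientation: [2.441, 0.288, 0.105]
ft_force: [-0.0, -0.4, 0.3]
opening: 0.0854
```

```bash
python3 -c "
from h import *
rep()"
```

```text
t 2.95 q [ 1.075  0.235  0.566  0.182 -0.321  2.055 -0.006] p [ 0.1181 -0.4973  0.8433] open 0.0854 F [-0.  -0.4  0.3] tau [0.71 0.15 0.02]
[[ 0.972  0.179  0.149]
 [ 0.233 -0.753 -0.616]
 [ 0.002  0.634 -0.774]] lean 39.3
```

The lean stays, at 39°, but it points along azimuth −76° and the cabinet needs −13°. Ratcheting again at an azimuth of about +45° should add the missing component. I'll move round there on an arc.

```bash
cat >> h.py <<'E'
def go(*w,step=48):
    T=tool();p=T[:3,3]
    for q in w:
        d=T[:3,:3].T@(np.array(q)-p)*1e3; n=int(np.ceil(np.abs(d).max()/step)); print(q,"rows",n,(d/max(n,1)).round(1),"total",d.round(1)); p=np.array(q)
def zl():
    z=tool()[:3,2];print("lean",np.degrees(np.arccos(-z[2])).round(1),"az",np.degrees(np.arctan2(z[1],z[0])).round(1))
E
python3 -c "
from h import *
go((.38,-.40,.70),(.5,-.1,.65),(.40,.35,.65))"
```

```text
(0.38, -0.4, 0.7) rows 6 [ 46.2 -19.5  15. ] total [ 277.1 -117.    90. ]
(0.5, -0.1, 0.65) rows 5 [ 37.3 -47.2 -25.6] total [ 186.6 -235.9 -128.2]
(0.4, 0.35, 0.65) rows 8 [  1.  -44.6 -36.5] total [   7.7 -356.6 -292.1]
```

Call:
{"fn": "send_rows", "kwargs": {"plan": [{"claw": -1, "dx": 46, "dy": -20, "dz": 15, "yaw": 0}, {"claw": -1, "dx": 46, "dy": -20, "dz": 15, "yaw": 0}, {"claw": -1, "dx": 46, "dy": -20, "dz": 15, "yaw": 0}, {"claw": -1, "dx": 46, "dy": -20, "dz": 15, "yaw": 0}, {"claw": -1, "dx": 46, "dy": -20, "dz": 15, "yaw": 0}]}}

```text
time: 3.45
position: [0.2467, -0.4476, 0.783]
orientation: [2.447, 0.252, 0.127]
ft_force: [-0.1, -2.1, -0.0]
opening: 0.0856
```

```bash
python3 -c "
from h import *
rep();zl()
go((.5,-.1,.65),(.40,.35,.65))"
```

```text
t 3.45 q [ 0.289 -0.023  0.453  0.717  0.376  1.825 -0.407] p [ 0.2467 -0.4476  0.783 ] open 0.0856 F [-0.1 -2.1 -0. ] tau [ 0.59  0.19 -0.09]
[[ 0.977  0.148  0.155]
 [ 0.213 -0.76  -0.614]
 [ 0.027  0.633 -0.774]] lean 39.3
lean 39.3 az -75.8
(0.5, -0.1, 0.65) rows 7 [ 45.4 -44.4 -10.2] total [ 317.9 -310.8  -71.2]
(0.4, 0.35, 0.65) rows 8 [ -0.2 -44.6 -36.5] total [  -1.8 -356.8 -291.8]
```

Call:
{"fn": "send_rows", "kwargs": {"plan": [{"claw": -1, "dx": 45, "dy": -44, "dz": -10, "yaw": 0}, {"claw": -1, "dx": 45, "dy": -44, "dz": -10, "yaw": 0}, {"claw": -1, "dx": 45, "dy": -44, "dz": -10, "yaw": 0}, {"claw": -1, "dx": 45, "dy": -44, "dz": -10, "yaw": 0}, {"claw": -1, "dx": 45, "dy": -44, "dz": -10, "yaw": 0}]}}

```text
time: 3.95
position: [0.3883, -0.2521, 0.7084]
orientation: [2.448, 0.257, 0.127]
ft_force: [0.6, -2.0, -0.1]
opening: 0.0853
```

```bash
python3 -c "
from h import *
rep();zl()
go((.5,0,.65),(.40,.35,.65))"
```

```text
t 3.95 q [ 0.012 -0.074 -0.009  0.991  0.71   1.924 -1.001] p [ 0.3883 -0.2521  0.7084] open 0.0853 F [ 0.6 -2.  -0.1] tau [0.61 0.1  0.05]
[[ 0.976  0.152  0.157]
 [ 0.217 -0.76  -0.612]
 [ 0.026  0.631 -0.775]] lean 39.2
lean 39.2 az -75.7
(0.5, 0, 0.65) rows 5 [ 32.4 -42.3 -18.3] total [ 162.1 -211.6  -91.6]
(0.4, 0.35, 0.65) rows 6 [ -3.6 -46.9 -38.3] total [ -21.7 -281.4 -229.9]
```

Call:
{"fn": "send_rows", "kwargs": {"plan": [{"claw": -1, "dx": 32, "dy": -42, "dz": -18, "yaw": 0}, {"claw": -1, "dx": 32, "dy": -42, "dz": -18, "yaw": 0}, {"claw": -1, "dx": 32, "dy": -42, "dz": -18, "yaw": 0}, {"claw": -1, "dx": 32, "dy": -42, "dz": -18, "yaw": 0}, {"claw": -1, "dx": 32, "dy": -42, "dz": -18, "yaw": 0}]}}

```text
time: 4.45
position: [0.464, -0.0969, 0.6661]
orientation: [2.457, 0.264, 0.116]
ft_force: [0.6, -1.3, 0.2]
opening: 0.0855
```

```bash
python3 -c "
from h import *
rep();zl()
go((.40,.35,.65),(.4,.4,.9))"
```

```text
t 4.45 q [-0.495  0.068  0.151  0.956  0.765  2.054 -1.308] p [ 0.464  -0.0969  0.6661] open 0.0855 F [ 0.6 -1.3  0.2] tau [0.61 0.19 0.  ]
[[ 0.976  0.161  0.149]
 [ 0.218 -0.765 -0.606]
 [ 0.017  0.624 -0.781]] lean 38.6
lean 38.6 az -76.2
(0.4, 0.35, 0.65) rows 8 [  4.4 -45.3 -33.5] total [  34.9 -362.  -267.9]
(0.4, 0.4, 0.9) rows 5 [  3.   23.6 -45.1] total [  15.1  117.8 -225.6]
```

Call:
{"fn": "send_rows", "kwargs": {"plan": [{"claw": -1, "dx": 4, "dy": -45, "dz": -33, "yaw": 0}, {"claw": -1, "dx": 4, "dy": -45, "dz": -33, "yaw": 0}, {"claw": -1, "dx": 4, "dy": -45, "dz": -33, "yaw": 0}, {"claw": -1, "dx": 4, "dy": -45, "dz": -33, "yaw": 0}, {"claw": -1, "dx": 4, "dy": -45, "dz": -33, "yaw": 0}]}}

```text
time: 4.95
position: [0.4687, -0.0175, 0.6449]
orientation: [2.468, 0.275, 0.055]
ft_force: [3.0, -0.4, -2.3]
opening: 0.0852
```

```bash
python3 -c "
from h import *
rep();zl()
go((.40,.35,.65),(.4,.4,.9))"
```

```text
t 4.95 q [-1.292  0.231  1.126  0.934  0.513  2.049 -1.271] p [ 0.4687 -0.0175  0.6449] open 0.0852 F [ 3.  -0.4 -2.3] tau [0.72 0.01 0.13]
[[ 0.977  0.183  0.107]
 [ 0.21  -0.77  -0.603]
 [-0.028  0.612 -0.791]] lean 37.8
lean 37.8 az -79.9
(0.4, 0.35, 0.65) rows 7 [  1.4 -41.8 -33.3] total [  10.  -292.3 -232.9]
(0.4, 0.4, 0.9) rows 5 [  0.7  22.9 -45.6] total [   3.5  114.4 -227.8]
```

The elbow flops here, so this route isn't clean. I'll fit a kinematic model from the readings so far and use it to plan the ratchet instead of guessing.

```bash
cat > fk.py <<'E'
import numpy as np
from scipy.spatial.transform import Rotation as R
from scipy.optimize import least_squares
D=[([1.27411,.38423,.01638,1.37116,-.00631,1.38821,-.04648],[.1447,-.6075,.2303],[-3.1182,-.3663,.0004]),
([1.266,.452,.041,.716,-.019,1.973,-.042],[.1446,-.6073,.4837],[3.119,.366,0]),
([1.16,.387,.257,.613,-.115,2.055,-.002],[.1367,-.5756,.5702],[3.026,.355,.017]),
([.989,.188,.421,.65,-.104,2.054,-.004],[.1199,-.5033,.6663],[2.861,.336,.045]),
([.556,.012,.703,.669,.017,2.055,-.054],[.1097,-.4355,.7368],[2.714,.339,.074]),
([1.08,.248,.463,.275,-.227,2.054,-.004],[.1228,-.5168,.7972],[2.548,.301,.092]),
([1.075,.235,.566,.182,-.321,2.055,-.006],[.1181,-.4973,.8433],[2.441,.288,.105]),
([.289,-.023,.453,.717,.376,1.825,-.407],[.2467,-.4476,.783],[2.447,.252,.127]),
([.012,-.074,-.009,.991,.71,1.924,-1.001],[.3883,-.2521,.7084],[2.448,.257,.127]),
([-.495,.068,.151,.956,.765,2.054,-1.308],[.464,-.0969,.6661],[2.457,.264,.116]),
([-1.292,.231,1.126,.934,.513,2.049,-1.271],[.4687,-.0175,.6449],[2.468,.275,.055])]
def fk(q,p):
    s=p["s"];o=p["o"];L=p["L"]
    M=np.eye(3);x=np.zeros(3)
    ax="zyzyzyz"
    for i in range(7):
        M=M@R.from_euler(ax[i],s[i]*q[i]+o[i]).as_matrix()
        x=x+M@np.array([L[2*i],0,L[2*i+1]])
    return x,M
def unpack(v,s): return dict(s=s,o=[v[0],0,0,0,0,0,v[1]],L=v[2:])
def res(v,s):
    p=unpack(v,s);r=[]
    for q,x,w in D:
        X,M=fk(q,p);r+=list(X-x)+list(.3*(M.T@R.from_rotvec(w).as_matrix()-np.eye(3)).ravel())
    return np.array(r+list(1e-4*v[2:]))
def fit():
    best=None
    for s1 in(1,-1):
     for s3 in(1,-1):
      for s5 in(1,-1):
       for s7 in(1,-1):
        s=[s1,1,s3,1,s5,1,s7]
        for o7 in(0,1.57,3.14,-1.57):
         for o1 in (0,3.14):
          v=np.zeros(16);v[0]=o1;v[1]=o7;v[[3,5,7,11,15]]=[.2,.15,.4,.4,.2]
          r=least_squares(res,v,args=(s,))
          if best is None or r.cost<best[0]:best=(r.cost,s,r.x)
    return best
if __name__=="__main__":
    c,s,v=fit();print(c,s,v.round(4),np.abs(res(v,s)).max());np.save("fk.npy",np.r_[s,v])
E
python3 fk.py
```

```text
0.00038306125039214205 [-1, 1, -1, 1, -1, 1, -1] [-0.0159  1.5571  0.0171  0.2898 -0.0214  0.1939  0.0211  0.1943 -0.0399
  0.2309  0.0467  0.2315 -0.0108  0.164  -0.0184  0.1655] 0.012001481916499565
```

```bash
cat > sim.py <<'E'
from fk import *
a=np.load("fk.npy");P=unpack(a[7:],a[:7])
lo=np.array([-2.95,-.25,-1.52,.18,-1.44,.02,-3.01]);hi=np.array([2.95,2.06,1.56,2.33,4.58,2.06,3.01])
vm=.07*np.array([2.39,2.39,3.01,3.01,3.14,3.14,3.14])
def row(q,d,yaw=0,W=.3):
    x,M=fk(q,P);xt=x+M@(np.array(d)/1e3);Mt=M@R.from_euler("z",yaw).as_matrix()
    q0=q.copy()
    for _ in range(4):
        x,M=fk(q,P)
        e=np.r_[xt-x,W*R.from_matrix(Mt@M.T).as_rotvec()]
        J=np.zeros((6,7));h=1e-5
        for i in range(7):
            qq=q.copy();qq[i]+=h;xx,MM=fk(qq,P);J[:,i]=np.r_[(xx-x)/h,W*R.from_matrix(MM@M.T).as_rotvec()/h]
        # active-set on limits
        free=np.ones(7,bool)
        for _ in range(4):
            Jf=J[:,free];dq=np.zeros(7);dq[free]=Jf.T@np.linalg.solve(Jf@Jf.T+1e-4*np.eye(6),e)
            bad=free&(((q+dq>hi+1e-9)|(q+dq<lo-1e-9)));
            if not bad.any():break
            free&=~bad
        q=np.clip(q+dq,lo,hi)
    dq=q-q0;k=max(1,(np.abs(dq)/vm).max());return q0+dq/k
def zdeg(M): z=M[:,2];return np.degrees(np.arccos(-z[2])),np.degrees(np.arctan2(z[1],z[0]))
E
python3 - <<'E'
from sim import *
def run(q,n,d):
    q=np.array(q,float)
    for _ in range(n): q=row(q,d)
    x,M=fk(q,P);print(q.round(2),x.round(3),np.round(zdeg(M),1))
run(D[1][0],3,(0,0,-50))
run(D[2][0],5,(0,0,-50));run(D[4][0],5,(0,40,-30));run(D[5][0],3,(0,30,-40));run(D[9][0],5,(4,-45,-33))
E
```

```text
[ 1.26  0.32  0.03  0.64 -0.    1.97 -0.04] [ 0.141 -0.583  0.597] [ 11.8 -76.9]
[ 1.19  0.18  0.13  0.48 -0.01  2.06 -0.03] [ 0.121 -0.506  0.739] [ 24.7 -77.3]
[ 0.64  0.06  0.87  0.52 -0.22  2.06  0.05] [ 0.099 -0.453  0.788] [ 30.7 -69.8]
[ 0.96  0.23  0.88  0.28 -0.52  2.05  0.05] [ 0.116 -0.5    0.823] [ 36.6 -75.1]
[-1.23  0.32  1.17  0.91  0.4   2.05 -1.23] [ 0.469 -0.011  0.63 ] [ 36.7 -84.2]
```

```bash
cat > plan.py <<'E'
from sim import *
import itertools,multiprocessing as mp,sys
from workcell import get_state
Z=np.array([.626,-.1445,-.766])
dirs=[np.array(d)/np.linalg.norm(d)*48 for d in itertools.product((-1,0,1),repeat=3) if any(d)]
mac=[(d,0) for d in dirs]+[(np.zeros(3),.15),(np.zeros(3),-.15)]
def ok(x):
    r=np.hypot(x[0],x[1]);return x[0]>0.05 and x[1]<.4 and .3<r<.66 and x[2]<1.0 and (x[2]>.45 or (x[1]<-.38 and x[2]>.2))
def ext(a):
    q,seq=a;out=[]
    for d,y in mac:
        qq=q.copy();M0=fk(q,P)[1];t=np.round(M0.T@d);good=True
        for i in range(5):
            qq=row(qq,t,y)
            if not ok(fk(qq,P)[0]):good=False;break
        if good:
            x,M=fk(qq,P);out.append((np.degrees(np.arccos(np.clip(M[:,2]@Z,-1,1))),qq,seq+[(t.tolist(),y,x.round(2).tolist(),np.round(zdeg(M)).tolist())]))
    return out
if __name__=="__main__":
    beam=[(get_state()["q"],[])]
    best=None
    with mp.Pool() as p:
        for dep in range(9):
            c=sum(p.map(ext,beam),[]);c.sort(key=lambda o:o[0])
            sel=[];
            for o in c:
                if all(np.linalg.norm(o[1]-s[1])>.15 for s in sel[-60:]): sel.append(o)
                if len(sel)>=60:break
            if best is None or sel[0][0]<best[0]-.5:best=sel[0]
            print(dep,[round(s[0],1) for s in sel[:4]],flush=True)
            if best[0]<4:break
            beam=[(s[1],s[2]) for s in sel]
    print(best[0],best[1].round(2));[print(b) for b in best[2]]
E
nproc; timeout 500 python3 plan.py
```

```text
4
0 [np.float64(31.4), np.float64(32.9), np.float64(35.2), np.float64(35.6)]
1 [np.float64(23.3), np.float64(24.1), np.float64(25.3), np.float64(25.9)]
2 [np.float64(8.7), np.float64(12.9), np.float64(12.9), np.float64(14.9)]
3 [np.float64(2.8), np.float64(3.8), np.float64(7.2), np.float64(7.5)]
2.812610050226994 [-2.37  0.12  1.02  0.91  0.71  2.02 -2.04]
([8.0, -47.0, 6.0], 0, [0.46, 0.14, 0.48], [38.0, -81.0])
([-22.0, -10.0, -41.0], 0, [0.37, 0.27, 0.54], [37.0, -56.0])
([-11.0, -12.0, -45.0], 0, [0.27, 0.4, 0.61], [40.0, -26.0])
([-24.0, 30.0, -29.0], 0, [0.27, 0.38, 0.69], [42.0, -11.0])
```

The model reproduces the earlier rows reasonably well, and a 4-step plan reaches the needed lean. I'll run it step by step.

Call:
{"fn": "send_rows", "kwargs": {"plan": [{"claw": -1, "dx": 8, "dy": -47, "dz": 6, "yaw": 0}, {"claw": -1, "dx": 8, "dy": -47, "dz": 6, "yaw": 0}, {"claw": -1, "dx": 8, "dy": -47, "dz": 6, "yaw": 0}, {"claw": -1, "dx": 8, "dy": -47, "dz": 6, "yaw": 0}, {"claw": -1, "dx": 8, "dy": -47, "dz": 6, "yaw": 0}]}}

```text
time: 5.45
position: [0.468, 0.155, 0.4744]
orientation: [2.467, 0.276, 0.055]
ft_force: [0.3, -0.2, 0.1]
opening: 0.0852
```

```bash
python3 -c "
from h import *
rep();zl()"; timeout 400 python3 plan.py
```

```text
t 5.45 q [-1.484  0.345  1.027  1.219  0.358  1.916 -1.711] p [0.468  0.155  0.4744] open 0.0852 F [ 0.3 -0.2  0.1] tau [ 0.68  0.11 -0.03]
[[ 0.977  0.184  0.107]
 [ 0.211 -0.769 -0.604]
 [-0.029  0.612 -0.79 ]] lean 37.8
lean 37.8 az -79.9
0 [np.float64(26.2), np.float64(26.5), np.float64(28.4), np.float64(29.5)]
1 [np.float64(12.7), np.float64(12.9), np.float64(14.6), np.float64(15.4)]
2 [np.float64(3.7), np.float64(6.6), np.float64(7.4), np.float64(7.9)]
3.7035892145361466 [-2.22  0.06  1.02  0.91  0.75  2.01 -1.86]
([-22.0, -9.0, -41.0], 0, [0.37, 0.27, 0.54], [37.0, -55.0])
([-25.0, 13.0, -39.0], 0, [0.34, 0.34, 0.62], [38.0, -33.0])
([-27.0, 29.0, -27.0], 0, [0.35, 0.3, 0.7], [41.0, -18.0])
```

Call:
{"fn": "send_rows", "kwargs": {"plan": [{"claw": -1, "dx": -22, "dy": -9, "dz": -41, "yaw": 0}, {"claw": -1, "dx": -22, "dy": -9, "dz": -41, "yaw": 0}, {"claw": -1, "dx": -22, "dy": -9, "dz": -41, "yaw": 0}, {"claw": -1, "dx": -22, "dy": -9, "dz": -41, "yaw": 0}, {"claw": -1, "dx": -22, "dy": -9, "dz": -41, "yaw": 0}]}}

```text
time: 5.95
position: [0.3678, 0.2396, 0.534]
orientation: [2.455, 0.309, 0.115]
ft_force: [-0.9, 0.6, -0.2]
opening: 0.0853
```

```bash
python3 -c "
from h import *
rep();zl()"; timeout 400 python3 plan.py
```

```text
t 5.95 q [-1.872  0.556  1.551  1.112  0.129  2.055 -1.574] p [0.3678 0.2396 0.534 ] open 0.0853 F [-0.9  0.6 -0.2] tau [ 0.66  0.18 -0.03]
[[ 0.968  0.192  0.159]
 [ 0.249 -0.759 -0.601]
 [ 0.005  0.622 -0.783]] lean 38.5
lean 38.5 az -75.2
0 [np.float64(21.8), np.float64(22.1), np.float64(24.5), np.float64(26.6)]
1 [np.float64(11.7), np.float64(15.8), np.float64(16.8), np.float64(17.0)]
2 [np.float64(10.6), np.float64(11.4), np.float64(11.4), np.float64(11.5)]
3 [np.float64(9.8), np.float64(10.3), np.float64(10.3), np.float64(10.6)]
4 [np.float64(8.9), np.float64(9.0), np.float64(9.3), np.float64(9.3)]
5 [np.float64(6.2), np.float64(6.5), np.float64(6.5), np.float64(6.9)]
6 [np.float64(1.4), np.float64(2.0), np.float64(2.5), np.float64(3.4)]
1.407483256255122 [-0.57  0.28  1.53  0.33 -0.77  2.   -0.79]
([-25.0, -32.0, -26.0], 0, [0.22, 0.36, 0.49], [38.0, -57.0])
([7.0, 29.0, -38.0], 0, [0.25, 0.35, 0.67], [44.0, -29.0])
([37.0, 11.0, 29.0], 0, [0.46, 0.35, 0.67], [44.0, -29.0])
([40.0, 27.0, -4.0], 0, [0.5, 0.28, 0.72], [43.0, -29.0])
([19.0, 44.0, 5.0], 0, [0.54, 0.12, 0.77], [40.0, -29.0])
([-3.0, 45.0, -16.0], 0, [0.47, -0.05, 0.85], [43.0, -25.0])
([40.0, 27.0, -4.0], 0, [0.51, -0.06, 0.83], [41.0, -13.0])
```

```bash
python3 - <<'E'
import sim
from sim import *
D2=D+[([-1.484,.345,1.027,1.219,.358,1.916,-1.711],)]
T=[(1,3,(0,0,-50),"5.5@-77 p .137 -.576 .570"),(2,5,(0,0,-50),"15 -76; .12 -.503 .666"),(4,5,(0,40,-30),"33 -77; .123 -.517 .797"),(9,5,(4,-45,-33),"37.8 -79.9 .469 -.0175 .645 q-1.29 .23 1.13"),(11,5,(-22,-9,-41),"38.5 -75.2; .368 .240 .534 q -1.87 .56 1.55")]
for i,n,d,t in T:
    print(t)
    for W in(.3,.6,1,2):
        q=np.array(D2[i][0],float)
        for _ in range(n): q=row(q,d,0,W)
        x,M=fk(q,P);print("  ",W,q.round(2)[:4],x.round(3),np.round(zdeg(M),1))
E
```

```text
5.5@-77 p .137 -.576 .570
   0.3 [1.26 0.32 0.03 0.64] [ 0.141 -0.583  0.597] [ 11.8 -76.9]
   0.6 [1.12 0.27 0.26 0.66] [ 0.139 -0.566  0.619] [ 13.9 -78.2]
   1 [1.27 0.21 0.07 0.74] [ 0.124 -0.545  0.615] [ 12.8 -70.4]
   2 [ 1.51  0.15 -0.25  0.77] [ 0.112 -0.506  0.625] [ 10.9 -67.6]
15 -76; .12 -.503 .666
   0.3 [1.19 0.18 0.13 0.48] [ 0.121 -0.506  0.739] [ 24.7 -77.3]
   0.6 [1.19 0.13 0.11 0.62] [ 0.116 -0.493  0.701] [ 19.3 -76.5]
   1 [0.83 0.14 0.51 0.67] [ 0.129 -0.488  0.682] [ 16.9 -82.5]
   2 [0.62 0.21 0.8  0.68] [ 0.147 -0.498  0.664] [ 15.3 -92.1]
33 -77; .123 -.517 .797
   0.3 [0.64 0.06 0.87 0.52] [ 0.099 -0.453  0.788] [ 30.7 -69.8]
   0.6 [0.73 0.09 0.67 0.53] [ 0.113 -0.464  0.766] [ 27.6 -76.3]
   1 [0.71 0.19 0.9  0.51] [ 0.123 -0.498  0.744] [ 25.4 -76.3]
   2 [0.81 0.17 0.69 0.54] [ 0.123 -0.497  0.729] [ 23.3 -76.3]
37.8 -79.9 .469 -.0175 .645 q-1.29 .23 1.13
   0.3 [-1.23  0.32  1.17  0.91] [ 0.469 -0.011  0.63 ] [ 36.7 -84.2]
   0.6 [-1.21  0.33  1.18  0.91] [ 0.472 -0.018  0.625] [ 36.5 -85.5]
   1 [-1.2   0.34  1.19  0.91] [ 0.474 -0.02   0.621] [ 36.3 -86.2]
   2 [-1.2   0.34  1.19  0.91] [ 0.475 -0.021  0.62 ] [ 36.3 -86.6]
38.5 -75.2; .368 .240 .534 q -1.87 .56 1.55
   0.3 [-1.93  0.2   1.02  1.17] [0.368 0.269 0.54 ] [ 36.9 -55.4]
   0.6 [-1.76  0.3   1.02  1.19] [0.385 0.248 0.498] [ 37.  -69.5]
   1 [-1.7   0.33  1.02  1.21] [0.39  0.237 0.478] [ 37.3 -76. ]
   2 [-1.66  0.35  1.02  1.22] [0.393 0.23  0.466] [ 37.6 -79.5]
```

```bash
python3 - <<'E'
s=open("sim.py").read()
a=s.index("        # active");b=s.index("        q=np.clip")
s=s[:a]+"        dq=lsq_linear(np.r_[J,LAM*np.eye(7)],np.r_[e,np.zeros(7)],(np.minimum(lo-q,-1e-6),np.maximum(hi-q,1e-6)),method='bvls').x\n"+s[b:]
s="from scipy.optimize import lsq_linear\nLAM=.03\n"+s
s=s.replace("range(4)","range(3)")
open("sim.py","w").write(s)
E
cat > cal.py <<'E'
import sim
from sim import *
D2=D+[([-1.484,.345,1.027,1.219,.358,1.916,-1.711],)]
T=[(1,3,(0,0,-50),"5.5@-77 p .137 -.576 .570"),(2,5,(0,0,-50),"15 -76; .12 -.503 .666 q .99 .19 .42 .65"),(4,5,(0,40,-30),"33 -77; .123 -.517 .797 q 1.08 .25 .46 .275"),(9,5,(4,-45,-33),"37.8 -79.9 .469 -.0175 .645 q-1.29 .23 1.13"),(11,5,(-22,-9,-41),"38.5 -75.2; .368 .240 .534 q -1.87 .56 1.55")]
for i,n,d,t in T:
    print(t)
    for W in(.3,.6,1):
      for L in(.01,.05,.15):
        sim.LAM=L
        q=np.array(D2[i][0],float)
        for _ in range(n): q=row(q,d,0,W)
        x,M=fk(q,P);print("  ",W,L,q.round(2)[:4],x.round(3),np.round(zdeg(M),1))
E
time python3 cal.py
```

```text
5.5@-77 p .137 -.576 .570
   0.3 0.01 [1.27 0.4  0.02 0.51] [ 0.142 -0.587  0.602] [  9.7 -77.1]
   0.3 0.05 [1.27 0.4  0.03 0.51] [ 0.142 -0.587  0.602] [  9.7 -77.2]
   0.3 0.15 [1.26 0.39 0.04 0.52] [ 0.142 -0.584  0.602] [  9.5 -77.3]
   0.6 0.01 [ 1.35  0.38 -0.14  0.61] [ 0.139 -0.575  0.572] [  5.4 -77.2]
   0.6 0.05 [1.27 0.38 0.02 0.61] [ 0.139 -0.576  0.569] [  5.  -77.3]
   0.6 0.15 [1.26 0.38 0.04 0.61] [ 0.139 -0.575  0.569] [  5.  -77.4]
   1 0.01 [ 1.27  0.4  -0.03  0.56] [ 0.151 -0.584  0.581] [  7.2 -86.3]
   1 0.05 [1.28 0.38 0.01 0.66] [ 0.137 -0.57   0.55 ] [  2.3 -77.6]
   1 0.15 [1.27 0.38 0.04 0.66] [ 0.137 -0.57   0.55 ] [  2.3 -77.7]
15 -76; .12 -.503 .666 q .99 .19 .42 .65
   0.3 0.01 [1.2  0.19 0.12 0.47] [ 0.121 -0.507  0.738] [ 24.4 -77.3]
   0.3 0.05 [1.15 0.18 0.18 0.47] [ 0.121 -0.504  0.742] [ 24.9 -77.9]
   0.3 0.15 [1.11 0.18 0.25 0.47] [ 0.12  -0.504  0.742] [ 24.9 -77.6]
   0.6 0.01 [1.21 0.18 0.09 0.63] [ 0.122 -0.511  0.671] [ 15.6 -77.3]
   0.6 0.05 [1.19 0.16 0.11 0.65] [ 0.119 -0.503  0.673] [ 15.6 -77.7]
   0.6 0.15 [1.11 0.16 0.23 0.65] [ 0
[... 1633 characters left out ...]
.534 q -1.87 .56 1.55
   0.3 0.01 [-1.97  0.53  1.56  1.09] [0.356 0.244 0.557] [ 38.8 -69.4]
   0.3 0.05 [-2.02  0.51  1.56  1.1 ] [0.347 0.252 0.562] [ 38.9 -66.8]
   0.3 0.15 [-2.02  0.38  1.35  1.09] [0.35  0.265 0.563] [ 37.8 -61.8]
   0.6 0.01 [-1.91  0.56  1.56  1.13] [0.363 0.229 0.533] [ 38.1 -76.4]
   0.6 0.05 [-1.94  0.55  1.56  1.14] [0.358 0.236 0.535] [ 38.2 -74.8]
   0.6 0.15 [-1.95  0.49  1.47  1.13] [0.356 0.247 0.535] [ 37.6 -72.3]
   1 0.01 [-1.88  0.57  1.56  1.16] [0.366 0.221 0.521] [ 38. -80.]
   1 0.05 [-1.9   0.56  1.56  1.16] [0.362 0.226 0.522] [ 38. -79.]
   1 0.15 [-1.92  0.53  1.51  1.15] [0.358 0.238 0.521] [ 37.6 -77. ]
real	0m4.278s
user	0m4.732s
sys	0m0.173s
```

W=0.6 and λ≈0.03 reproduce the arm's behaviour closely, so I'll replan with those.

```bash
sed -i 's/W=.3)/W=.6)/' sim.py; sed -i 's/range(9)/range(8)/; s/<4:break/<4:break/' plan.py; time timeout 560 python3 plan.py
```

```text
0 [np.float64(30.0), np.float64(30.4), np.float64(31.4), np.float64(32.2)]
1 [np.float64(21.7), np.float64(21.8), np.float64(21.9), np.float64(22.0)]
2 [np.float64(13.4), np.float64(15.0), np.float64(15.3), np.float64(16.5)]
3 [np.float64(9.2), np.float64(9.6), np.float64(10.6), np.float64(10.9)]
4 [np.float64(6.1), np.float64(7.2), np.float64(7.9), np.float64(8.6)]
5 [np.float64(4.5), np.float64(5.3), np.float64(5.5), np.float64(5.6)]
6 [np.float64(3.3), np.float64(3.4), np.float64(3.7), np.float64(3.8)]
3.325517680682866 [-2.65  0.2   1.56  0.87  0.57  2.05 -1.93]
([-25.0, -32.0, -26.0], 0, [0.23, 0.35, 0.46], [38.0, -67.0])
([-30.0, 14.0, -35.0], 0, [0.16, 0.35, 0.47], [37.0, -54.0])
([-25.0, 12.0, -39.0], 0, [0.08, 0.38, 0.48], [36.0, -41.0])
([38.0, 26.0, -13.0], 0, [0.27, 0.38, 0.61], [36.0, -36.0])
([-18.0, 9.0, -44.0], 0, [0.19, 0.38, 0.64], [41.0, -22.0])
([40.0, 26.0, -5.0], 0, [0.35, 0.36, 0.75], [43.0, -18.0])
([-47.0, 2.0, 8.0], 0, [0.28, 0.31, 0.71], [40.0, -18.0])
real	2m46.966s
user	10m3.721s
sys	0m0.324s
```

Call:
{"fn": "send_rows", "kwargs": {"plan": [{"claw": -1, "dx": -25, "dy": -32, "dz": -26, "yaw": 0}, {"claw": -1, "dx": -25, "dy": -32, "dz": -26, "yaw": 0}, {"claw": -1, "dx": -25, "dy": -32, "dz": -26, "yaw": 0}, {"claw": -1, "dx": -25, "dy": -32, "dz": -26, "yaw": 0}, {"claw": -1, "dx": -25, "dy": -32, "dz": -26, "yaw": 0}]}}

```text
time: 6.45
position: [0.2267, 0.3604, 0.4566]
orientation: [2.475, 0.342, 0.232]
ft_force: [0.2, 1.0, 0.0]
opening: 0.0854
```

Call:
{"fn": "send_rows", "kwargs": {"plan": [{"claw": -1, "dx": -30, "dy": 14, "dz": -35, "yaw": 0}, {"claw": -1, "dx": -30, "dy": 14, "dz": -35, "yaw": 0}, {"claw": -1, "dx": -30, "dy": 14, "dz": -35, "yaw": 0}, {"claw": -1, "dx": -30, "dy": 14, "dz": -35, "yaw": 0}, {"claw": -1, "dx": -30, "dy": 14, "dz": -35, "yaw": 0}]}}

```text
time: 6.95
position: [0.1355, 0.345, 0.4699]
orientation: [2.525, 0.411, 0.394]
ft_force: [-1.0, -0.7, -0.2]
opening: 0.0855
```

```bash
python3 -c "
from h import *
rep();zl()"; sed -i 's/<.4 and .3/<.45 and .25/;s/x\[0\]>0.05/x[0]>-.02/; s/>=60/>=40/; s/-60:/-40:/' plan.py; timeout 560 python3 plan.py
```

```text
t 6.95 q [-2.715  0.399  1.556  1.368  0.183  2.054 -2.286] p [0.1355 0.345  0.4699] open 0.0855 F [-1.  -0.7 -0.2] tau [0.56 0.32 0.06]
[[ 0.911  0.206  0.358]
 [ 0.366 -0.804 -0.468]
 [ 0.191  0.557 -0.808]] lean 36.1
lean 36.1 az -52.6
0 [np.float64(16.2), np.float64(17.3), np.float64(17.3), np.float64(19.9)]
1 [np.float64(7.6), np.float64(8.5), np.float64(9.7), np.float64(11.6)]
2 [np.float64(1.9), np.float64(2.9), np.float64(3.2), np.float64(3.3)]
1.8803942068247343 [-2.95  0.33  1.56  1.07  0.39  2.06 -2.3 ]
([-10.0, -12.0, -45.0], 0, [0.07, 0.45, 0.48], [34.0, -38.0])
([14.0, 23.0, -40.0], 0, [0.14, 0.42, 0.59], [35.0, -22.0])
([-24.0, 28.0, -31.0], 0, [0.1, 0.41, 0.61], [39.0, -13.0])
```

Call:
{"fn": "send_rows", "kwargs": {"plan": [{"claw": -1, "dx": -10, "dy": -12, "dz": -45, "yaw": 0}, {"claw": -1, "dx": -10, "dy": -12, "dz": -45, "yaw": 0}, {"claw": -1, "dx": -10, "dy": -12, "dz": -45, "yaw": 0}, {"claw": -1, "dx": -10, "dy": -12, "dz": -45, "yaw": 0}, {"claw": -1, "dx": -10, "dy": -12, "dz": -45, "yaw": 0}]}}

```text
time: 7.45
position: [0.0623, 0.4408, 0.4804]
orientation: [2.596, 0.488, 0.552]
ft_force: [-0.6, -0.5, 1.3]
opening: 0.0854
```

Call:
{"fn": "send_rows", "kwargs": {"plan": [{"claw": -1, "dx": 14, "dy": 23, "dz": -40, "yaw": 0}, {"claw": -1, "dx": 14, "dy": 23, "dz": -40, "yaw": 0}, {"claw": -1, "dx": 14, "dy": 23, "dz": -40, "yaw": 0}, {"claw": -1, "dx": 14, "dy": 23, "dz": -40, "yaw": 0}, {"claw": -1, "dx": 14, "dy": 23, "dz": -40, "yaw": 0}]}}

```text
time: 7.95
position: [0.1292, 0.4189, 0.5961]
orientation: [2.651, 0.566, 0.726]
ft_force: [0.2, 0.7, 0.0]
opening: 0.0853
```

```bash
python3 -c "
from h import *
rep();zl()"; timeout 560 python3 plan.py
```

```text
t 7.95 q [-2.674  0.427  1.556  1.022  0.215  2.054 -2.174] p [0.1292 0.4189 0.5961] open 0.0853 F [0.2 0.7 0. ] tau [0.13 0.51 0.03]
[[ 0.791  0.285  0.541]
 [ 0.456 -0.865 -0.21 ]
 [ 0.409  0.413 -0.814]] lean 35.5
lean 35.5 az -21.2
0 [np.float64(1.5), np.float64(2.8), np.float64(3.1), np.float64(3.3)]
1.5436090233553994 [-2.95  0.33  1.56  1.06  0.4   2.06 -2.29]
([-23.0, 28.0, -31.0], 0, [0.1, 0.41, 0.61], [39.0, -13.0])
```

Call:
{"fn": "send_rows", "kwargs": {"plan": [{"claw": -1, "dx": -23, "dy": 28, "dz": -31, "yaw": 0}, {"claw": -1, "dx": -23, "dy": 28, "dz": -31, "yaw": 0}, {"claw": -1, "dx": -23, "dy": 28, "dz": -31, "yaw": 0}, {"claw": -1, "dx": -23, "dy": 28, "dz": -31, "yaw": 0}, {"claw": -1, "dx": -23, "dy": 28, "dz": -31, "yaw": 0}]}}

```text
time: 8.45
position: [0.0992, 0.4037, 0.6082]
orientation: [2.639, 0.586, 0.863]
ft_force: [0.7, 0.6, -0.7]
opening: 0.0854
```

```bash
python3 -c "
from h import *
rep();zl()"
```

```text
t 8.45 q [-2.949  0.329  1.558  1.095  0.406  2.054 -2.33 ] p [0.0992 0.4037 0.6082] open 0.0854 F [ 0.7  0.6 -0.7] tau [ 0.18  0.67 -0.02]
[[ 0.736  0.284  0.615]
 [ 0.466 -0.871 -0.156]
 [ 0.491  0.401 -0.773]] lean 39.4
lean 39.4 az -14.2
```

The lean is 39.4° at azimuth −14°, which is what the cabinet needs. Next I'll simulate the path to a stand-off in front of the knob, with the yaw turned so the camera faces away from the canopy. I'll keep the lean reachable all the way.

```bash
cat > path.py <<'E'
from sim import *
import itertools
from workcell import get_state
def run(q,wps,yaw_to,step=45,rows_max=60,verb=False):
    # yaw spread at .14/row; wps world positions; returns q, seq of (d,yaw)
    q=np.array(q,float);seq=[];rem=yaw_to;M0=fk(q,P)[1];z0=M0[:,2];worst=0
    for w in wps:
        for _ in range(25):
            x,M=fk(q,P);d=np.array(w)-x;n=np.linalg.norm(d)
            if n<.012:break
            t=np.round(M.T@(d/n*min(step,1e3*n)));y=float(np.clip(round(rem,2),-.14,.14))
            q2=row(q,t,y);x2,M2=fk(q2,P)
            rem-=np.arctan2((M.T@M2)[1,0],(M.T@M2)[0,0]);q=q2;seq.append((t.tolist(),y))
            worst=max(worst,np.degrees(np.arccos(min(1,M2[:,2]@z0))))
        else: return None
    while abs(rem)>.03 and len(seq)<rows_max:
        y=float(np.clip(round(rem,2),-.14,.14));x,M=fk(q,P);q=row(q,np.round(M.T@(np.array(wps[-1])-x)*1e3),y);M2=fk(q,P)[1];rem-=np.arctan2((M.T@M2)[1,0],(M.T@M2)[0,0]);seq.append(((0,0,0),y))
        worst=max(worst,np.degrees(np.arccos(min(1,M2[:,2]@z0))))
    return q,seq,worst,rem
if __name__=="__main__":
    q=get_state()["q"];x,M=fk(q,P);z=M[:,2]
    h=np.cross(z,[0,0,1]);h/=np.linalg.norm(h);p=np.cross(h,z); p=p*np.sign(p[2])
    yp=np.arctan2(M[:,1]@p,M[:,0]@p);print("yaw to +p",yp)
    end=[(.44,-.11,.26)]
    via=[[(.3,.35,.6),(.42,.1,.45)],[(.25,.38,.45),(.40,.15,.35)],[(.3,.3,.7),(.45,0,.55)],[(.2,.3,.5),(.40,.1,.4)],[(.35,.4,.5),(.5,.15,.42)]]
    for v in via:
        for yw in ((yp+np.pi+np.pi)%(2*np.pi)-np.pi,yp, (yp+np.pi)%(2*np.pi)-2*np.pi,(yp+np.pi)%(2*np.pi)):
            r=run(q,v+end,yw)
            print(v,round(yw,2),None if r is None else (r[0].round(2),len(r[1]),round(r[2],1),round(r[3],2)))
E
python3 path.py
```

```text
yaw to +p 0.6990605310731732
[(0.3, 0.35, 0.6), (0.42, 0.1, 0.45)] -2.44 (array([-0.18, -0.25, -0.07,  2.13,  0.59,  1.23,  0.71]), 41, np.float64(31.1), np.float64(0.0))
[(0.3, 0.35, 0.6), (0.42, 0.1, 0.45)] 0.7 (array([-0.09, -0.25, -0.06,  2.08,  0.53,  1.13, -2.3 ]), 40, np.float64(25.9), np.float64(0.0))
[(0.3, 0.35, 0.6), (0.42, 0.1, 0.45)] -2.44 (array([-0.18, -0.25, -0.07,  2.13,  0.59,  1.23,  0.71]), 41, np.float64(31.1), np.float64(0.0))
[(0.3, 0.35, 0.6), (0.42, 0.1, 0.45)] 3.84 None
[(0.25, 0.38, 0.45), (0.4, 0.15, 0.35)] -2.44 (array([-0.24, -0.25, -0.08,  2.18,  0.7 ,  1.23,  0.56]), 41, np.float64(32.0), np.float64(0.0))
[(0.25, 0.38, 0.45), (0.4, 0.15, 0.35)] 0.7 (array([-1.94,  0.25,  1.56,  2.12,  0.77,  1.27, -2.84]), 45, np.float64(47.3), np.float64(0.0))
[(0.25, 0.38, 0.45), (0.4, 0.15, 0.35)] -2.44 (array([-0.24, -0.25, -0.08,  2.18,  0.7 ,  1.23,  0.56]), 41, np.float64(32.0), np.float64(0.0))
[(0.25, 0.38, 0.45), (0.4, 0.15, 0.35)] 3.84 None
[(0.3, 0.3, 0.7), (0.45, 0, 0.55)] -2.44 None
[(0.3, 0.3, 0.7), (0.45, 0, 0.55)] 0.7 (array([ 0.01, -0.25, -0.04,  2.04,  0.37,  1.11, -2.09]), 44, np.float64(23.9), np.float64(0.0))
[(0.3, 0.3, 0.7), (0.45, 0, 0.55)] -2.44 None
[(0.3, 0.3, 0.7), (0.45, 0, 0.55)] 3.84 None
[(0.2, 0.3, 0.5), (0.4, 0.1, 0.4)] -2.44 None
[(0.2, 0.3, 0.5), (0.4, 0.1, 0.4)] 0.7 None
[(0.2, 0.3, 0.5), (0.4, 0.1, 0.4)] -2.44 None
[(0.2, 0.3, 0.5), (0.4, 0.1, 0.4)] 3.84 None
[(0.35, 0.4, 0.5), (0.5, 0.15, 0.42)] -2.44 (array([-0.06, -0.25, -0.05,  2.07,  0.42,  1.21,  0.95]), 45, np.float64(29.7), np.float64(-0.0))
[(0.35, 0.4, 0.5), (0.5, 0.15, 0.42)] 0.7 (array([ 0.01, -0.25, -0.04,  2.04,  0.38,  1.1 , -2.1 ]), 38, np.float64(23.7), np.float64(-0.0))
[(0.35, 0.4, 0.5), (0.5, 0.15, 0.42)] -2.44 (array([-0.06, -0.25, -0.05,  2.07,  0.42,  1.21,  0.95]), 45, np.float64(29.7), np.float64(-0.0))
[(0.35, 0.4, 0.5), (0.5, 0.15, 0.42)] 3.84 None
```

The stand-off itself is at the edge of reach (q2 at its limit). I'll map which poses around the knob are feasible at different leans.

```bash
cat > feas.py <<'E'
from sim import *
def rot(L,az,sgn):
    L,az=np.radians([L,az]);u=np.array([np.cos(az),np.sin(az),0]);z=np.sin(L)*u-np.cos(L)*np.array([0,0,1])
    p=np.cos(L)*u+np.sin(L)*np.array([0,0,1]);x=sgn*p;return np.c_[x,np.cross(z,x),z]
def ik(x,M,n=14,seed=None):
    rng=np.random.default_rng(0);best=(9,None)
    for k in range(n):
        q0=rng.uniform(np.maximum(lo,[-1,-.2,-.8,.5,-.8,.2,-2.9]),np.minimum(hi,[1,1,.8,2.3,.8,2,2.9])) if not(k==0 and seed is not None) else np.clip(seed,lo+1e-3,hi-1e-3)
        f=lambda q:np.r_[fk(q,P)[0]-x,.6*R.from_matrix(M@fk(q,P)[1].T).as_rotvec()]
        r=least_squares(f,q0,bounds=(lo,hi));e=np.linalg.norm(r.fun)
        if e<best[0]:best=(e,r.x)
        if e<1e-4:break
    return best
K=np.array([.523,-.130,.142])
if __name__=="__main__":
    az=-13.5;u=np.array([np.cos(np.radians(az)),np.sin(np.radians(az)),0]);l=np.array([-u[1],u[0],0])
    for s in(-1,1):
      for L in(30,35,40):
        M=rot(L,az,s);z=M[:,2];o=[]
        for nm,c in(("grasp",K+.019*z),("lift",K+.019*z+[0,0,.025]),("back50",K-.03*z),("back100",K-.08*z),("back150",K-.13*z),("right100",K+.019*z-.1*l),("out60",K+.019*z-.06*u+[0,0,.025]),("below",K+.019*z-.08*u-[0,0,.05])):
            e,q=ik(c,M);o.append(f"{nm} {1e3*e:.0f}")
            if nm=="grasp":qg=q
        print(s,L,o,qg.round(2))
E
python3 feas.py
```

```text
-1 30 ['grasp 0', 'lift 0', 'back50 0', 'back100 32', 'back150 70', 'right100 0', 'out60 23', 'below 62'] [ 0.91 -0.09 -0.64  2.28 -0.18  0.42  1.74]
-1 35 ['grasp 4', 'lift 0', 'back50 15', 'back100 48', 'back150 91', 'right100 0', 'out60 47', 'below 84'] [ 0.19 -0.08  0.05  2.33 -0.01  0.28  1.58]
-1 40 ['grasp 26', 'lift 20', 'back50 42', 'back100 64', 'back150 106', 'right100 14', 'out60 70', 'below 106'] [ 0.15 -0.05  0.08  2.33 -0.02  0.18  1.59]
1 30 ['grasp 0', 'lift 0', 'back50 0', 'back100 10', 'back150 46', 'right100 0', 'out60 0', 'below 30'] [ 0.87 -0.02 -0.62  2.18 -0.06  0.46 -1.52]
1 35 ['grasp 0', 'lift 0', 'back50 0', 'back100 30', 'back150 71', 'right100 0', 'out60 15', 'below 53'] [ 0.62 -0.06 -0.37  2.25 -0.11  0.34 -1.47]
1 40 ['grasp 0', 'lift 0', 'back50 11', 'back100 46', 'back150 91', 'right100 0', 'out60 38', 'below 76'] [ 0.93 -0.11 -0.63  2.33 -0.49  0.22 -1.08]
```

The model's ± asymmetry may come from the fit, so I'll refit with the extra states and more offsets.

```bash
python3 - <<'E'
s=open("fk.py").read()
s=s.replace("]\ndef fk","""]
D+=[([-1.484,.345,1.027,1.219,.358,1.916,-1.711],[.468,.155,.4744],[2.467,.276,.055]),
([-1.872,.556,1.551,1.112,.129,2.055,-1.574],[.3678,.2396,.534],[2.455,.309,.115]),
([-2.715,.399,1.556,1.368,.183,2.054,-2.286],[.1355,.345,.4699],[2.525,.411,.394]),
([-2.674,.427,1.556,1.022,.215,2.054,-2.174],[.1292,.4189,.5961],[2.651,.566,.726]),
([-2.949,.329,1.558,1.095,.406,2.054,-2.33],[.0992,.4037,.6082],[2.639,.586,.863])]
def fk""")
s=s.replace("np.array([L[2*i],0,L[2*i+1]])","np.array([L[3*i],L[3*i+1],L[3*i+2]])")
s=s.replace("o=[v[0],0,0,0,0,0,v[1]],L=v[2:]","o=v[:7],L=v[7:]").replace("1e-4*v[2:]","3e-4*v[7:]")
a=s.index("def fit");
s=s[:a]+'''if __name__=="__main__":
    s=[-1,1,-1,1,-1,1,-1];v=np.zeros(28);v[6]=1.557;v[7:][[2,5,8,11,14,17,20]]=[.29,.194,.194,.23,.23,.164,.166]
    r=least_squares(res,v,args=(s,),max_nfev=300);v=r.x;print(r.cost,v[:7].round(4));print(v[7:].reshape(7,3).round(4));e=res(v,s)[:len(D)*12].reshape(-1,12);print(np.abs(e[:,:3]).max(1).round(4),np.abs(e[:,3:]).max().round(4));np.save("fk.npy",np.r_[s,v])
'''
open("fk.py","w").write(s)
E
python3 fk.py; python3 feas.py
```

```text
1.5225488518485442e-06 [ 3.0000e-04 -1.0000e-04 -2.0000e-04 -7.0000e-04 -1.0000e-04  7.0000e-04
  1.5708e+00]
[[ 7.000e-04 -9.100e-03  2.525e-01]
 [-6.000e-04 -9.100e-03  2.272e-01]
 [-2.000e-04 -6.600e-03  2.272e-01]
 [ 2.000e-04 -6.500e-03  2.306e-01]
 [-0.000e+00 -2.000e-04  2.307e-01]
 [-3.000e-04 -3.000e-04  1.797e-01]
 [-1.000e-04  2.000e-04  1.797e-01]]
[0.0001 0.0001 0.0003 0.0002 0.     0.0002 0.0004 0.0003 0.0003 0.0003
 0.0003 0.0002 0.0002 0.0002 0.0002 0.0003] 0.0004
-1 30 ['grasp 0', 'lift 0', 'back50 0', 'back100 0', 'back150 32', 'right100 0', 'out60 0', 'below 23'] [ 1.62  0.19 -1.51  2.17  0.51  0.48  1.1 ]
-1 35 ['grasp 0', 'lift 0', 'back50 0', 'back100 17', 'back150 57', 'right100 0', 'out60 7', 'below 48'] [ 1.73 -0.01 -1.52  2.24  0.03  0.29  1.51]
-1 40 ['grasp 0', 'lift 0', 'back50 5', 'back100 33', 'back150 78', 'right100 0', 'out60 32', 'below 73'] [ 1.15 -0.05 -0.96  2.32 -0.01  0.15  1.52]
1 30 ['grasp 0', 'lift 0', 'back50 0', 'back100 0', 'back150 32', 'right100 0', 'out60 0', 'below 23'] [ 0.83  0.01 -0.67  2.19  0.1   0.42 -1.72]
1 35 ['grasp 0', 'lift 0', 'back50 0', 'back100 17', 'back150 57', 'right100 0', 'out60 7', 'below 48'] [ 1.14 -0.01 -0.95  2.25  0.07  0.29 -1.69]
1 40 ['grasp 0', 'lift 0', 'back50 5', 'back100 33', 'back150 78', 'right100 0', 'out60 32', 'below 73'] [ 0.8  -0.05 -0.63  2.33  0.13  0.15 -1.76]
```

The model now fits to 0.3 mm. The knob is reachable at a lean of 35–40°, coming in from the left about 50 mm back along the tool axis. Next I'll simulate that path.

```bash
python3 - <<'E'
from path import *
import itertools
from feas import K
q=get_state()["q"];x,M=fk(q,P);z=M[:,2]
h=np.cross(z,[0,0,1]);h/=np.linalg.norm(h);p=np.cross(h,z);p*=np.sign(p[2])
yp=np.arctan2(M[:,1]@p,M[:,0]@p);u=np.array([np.cos(-.235),np.sin(-.235),0]);l=np.array([-u[1],u[0],0])
E1=K-.03*z+.28*l;E2=K-.03*z
yws=[yp+np.pi,yp-np.pi]
res=[]
A=[(.1,.5,.5),(.3,.4,.55),(.25,.45,.4),(.2,.5,.6),(.35,.35,.7)]
B=[tuple(E1+[0,0,.25]),tuple(E1+[-.1,0.05,.15]),tuple(E1+[0.05,0.0,.12])]
for a in [None]+A:
  for b in B:
    for yw in yws:
        r=run(q,([a] if a else [])+[b,E1,E2],yw)
        if r: res.append((r[2],a,np.round(b,2),round(yw,2),r[0].round(2),len(r[1]),round(r[3],2)))
res.sort(key=lambda t:t[0]);[print(t) for t in res[:8]]
print(E1,E2)
E
```

```text
(np.float64(2.3377493516783856), (0.2, 0.5, 0.6), array([0.47, 0.2 , 0.32]), np.float64(-2.46), array([-0.31, -0.23,  0.4 ,  2.33,  0.45,  0.42,  1.07]), 30, np.float64(0.0))
(np.float64(2.4147080063494464), (0.3, 0.4, 0.55), array([0.47, 0.2 , 0.32]), np.float64(-2.46), array([-0.35, -0.24,  0.42,  2.33,  0.5 ,  0.43,  1.01]), 28, np.float64(-0.0))
(np.float64(2.435751229079765), (0.35, 0.35, 0.7), array([0.47, 0.2 , 0.32]), np.float64(-2.46), array([-0.42, -0.24,  0.47,  2.33,  0.55,  0.44,  0.95]), 31, np.float64(-0.0))
(np.float64(2.467535522345127), (0.1, 0.5, 0.5), array([0.57, 0.15, 0.42]), np.float64(-2.46), array([-0.39, -0.24,  0.46,  2.33,  0.51,  0.43,  1.01]), 33, np.float64(0.0))
(np.float64(2.4983972350643913), (0.1, 0.5, 0.5), array([0.47, 0.2 , 0.32]), np.float64(-2.46), array([-0.34, -0.24,  0.42,  2.33,  0.48,  0.43,  1.04]), 30, np.float64(-0.0))
(np.float64(2.507953447580335), (0.3, 0.4, 0.55), array([0.57, 0.15, 0.42]), np.float64(-2.46), array([-0.37, -0.24,  0.45,  2.33,  0.5 ,  0.43,  1.02]), 31, np.float64(-0.0))
(np.float64(2.5651205294478445), (0.2, 0.5, 0.6), array([0.57, 0.15, 0.42]), np.float64(-2.46), array([-0.34, -0.24,  0.43,  2.33,  0.46,  0.42,  1.07]), 33, np.float64(0.0))
(np.float64(2.6007484522178705), (0.25, 0.45, 0.4), array([0.47, 0.2 , 0.32]), np.float64(-2.46), array([-0.37, -0.24,  0.44,  2.33,  0.51,  0.43,  1.01]), 29, np.float64(0.0))
[0.56975639 0.14698086 0.16519712] [ 0.50456035 -0.12532316  0.16519712]
```

```bash
cat > seq.py <<'E'
from path import *
import sys
def show(wps,yw,rnd=True):
    q=get_state()["q"];r=run(q,wps,yw)
    if r is None: print("none");return
    for s in r[1]:print([int(v) for v in s[0]],round(s[1],2))
    x,M=fk(r[0],P);print("worst",r[2],"rem",r[3],"q",r[0].round(2),x.round(3),zdeg(M))
E
python3 -c "
from seq import *
show([(.3,.4,.55),(.47,.2,.32),(.57,.147,.165)],-2.46)"
```

```text
[25, 8, 36] -0.14
[23, 12, 37] -0.14
[21, 15, 37] -0.14
[18, 18, 37] -0.14
[11, 14, 24] -0.14
[-19, 6, 41] -0.14
[-20, 4, 40] -0.14
[-20, 2, 40] -0.14
[-20, 0, 40] -0.14
[-20, -2, 40] -0.14
[-20, -4, 40] -0.14
[-20, -6, 40] -0.14
[-19, -9, 40] -0.14
[-19, -11, 40] -0.14
[-17, -13, 39] -0.14
[-2, -7, 44] -0.14
[-1, -7, 44] -0.14
[0, -7, 44] -0.14
[1, -7, 44] -0.14
[0, -4, 23] -0.14
worst 0.7440216002976371 rem -0.0025444220811310647 q [-1.31  0.05  0.72  2.15  0.83  0.65  0.13] [0.57  0.147 0.165] (np.float64(39.22172647816246), np.float64(-15.183346170434408))
```

Call:
{"fn": "send_rows", "kwargs": {"plan": [{"claw": -1, "dx": 25, "dy": 8, "dz": 36, "yaw": -0.14}, {"claw": -1, "dx": 23, "dy": 12, "dz": 37, "yaw": -0.14}, {"claw": -1, "dx": 21, "dy": 15, "dz": 37, "yaw": -0.14}, {"claw": -1, "dx": 18, "dy": 18, "dz": 37, "yaw": -0.14}, {"claw": -1, "dx": 11, "dy": 14, "dz": 24, "yaw": -0.14}]}}

```text
time: 8.95
position: [0.2983, 0.4025, 0.5498]
orientation: [2.156, 1.395, 0.624]
ft_force: [0.3, 1.0, -0.8]
opening: 0.0854
```

Call:
{"fn": "send_rows", "kwargs": {"plan": [{"claw": -1, "dx": -19, "dy": 6, "dz": 41, "yaw": -0.14}, {"claw": -1, "dx": -20, "dy": 4, "dz": 40, "yaw": -0.14}, {"claw": -1, "dx": -20, "dy": 2, "dz": 40, "yaw": -0.14}, {"claw": -1, "dx": -20, "dy": 0, "dz": 40, "yaw": -0.14}, {"claw": -1, "dx": -20, "dy": -2, "dz": 40, "yaw": -0.14}]}}

```text
time: 9.45
position: [0.37, 0.3165, 0.4439]
orientation: [1.725, 1.823, 0.413]
ft_force: [0.1, 0.2, -0.2]
opening: 0.0855
```

```bash
python3 -c "
from h import *
rep();zl()
from seq import *
show([(.47,.2,.32),(.57,.147,.165)],-1.06)"
```

```text
t 9.45 q [-2.224 -0.248  0.78   1.678  0.853  1.719 -1.315] p [0.37   0.3165 0.4439] open 0.0855 F [ 0.1  0.2 -0.2] tau [0.14 0.57 0.01]
[[ 0.013  0.796  0.605]
 [ 0.979  0.112 -0.169]
 [-0.202  0.595 -0.778]] lean 38.9
lean 38.9 az -15.6
[-20, -2, 40] -0.14
[-20, -4, 40] -0.14
[-20, -6, 40] -0.14
[-19, -8, 40] -0.14
[-18, -10, 40] -0.14
[-6, -5, 16] -0.14
[-1, -6, 45] -0.14
[0, -6, 45] -0.14
[1, -6, 45] -0.08
[2, -7, 44] 0.0
worst 0.06825298461270052 rem 0.0027074626486172392 q [-1.32  0.02  0.71  2.14  0.83  0.69 -0.06] [0.564 0.149 0.174] (np.float64(38.90600927572833), np.float64(-15.5456409971149))
```

Call:
{"fn": "send_rows", "kwargs": {"plan": [{"claw": -1, "dx": -20, "dy": -2, "dz": 40, "yaw": -0.14}, {"claw": -1, "dx": -20, "dy": -4, "dz": 40, "yaw": -0.14}, {"claw": -1, "dx": -20, "dy": -6, "dz": 40, "yaw": -0.14}, {"claw": -1, "dx": -19, "dy": -8, "dz": 40, "yaw": -0.14}, {"claw": -1, "dx": -18, "dy": -10, "dz": 40, "yaw": -0.14}]}}

```text
time: 9.95
position: [0.4586, 0.2125, 0.334]
orientation: [1.148, 2.188, 0.185]
ft_force: [1.6, 0.6, 0.9]
opening: 0.0854
```

Call:
{"fn": "send_rows", "kwargs": {"plan": [{"claw": -1, "dx": -6, "dy": -5, "dz": 16, "yaw": -0.14}, {"claw": -1, "dx": 0, "dy": 0, "dz": 0, "yaw": -0.14}, {"claw": -1, "dx": 0, "dy": 0, "dz": 0, "yaw": -0.08}]}}

```text
time: 10.25
position: [0.4672, 0.2006, 0.3222]
orientation: [0.739, 2.35, 0.025]
ft_force: [0.0, -0.1, 1.3]
opening: 0.0854
```

```bash
python3 -c "
from h import *
T=rep();zl();f=grab_frame('wrist');cv2.imwrite('pics/w1.png',f['frame']);import pickle;pickle.dump((T,f),open('w1.pkl','wb'))
a=grab_frame('side')['frame'];cv2.imwrite('pics/mix1.png',np.hstack([cv2.resize(f['frame'],(400,300)),cv2.resize(a,(400,300))]))"
```

```text
t 10.25 q [-1.377 -0.246  0.402  1.997  0.788  1.236 -0.233] p [0.4672 0.2006 0.3222] open 0.0854 F [ 0.  -0.1  1.3] tau [0.22 0.67 0.03]
[[-0.619  0.503  0.604]
 [ 0.515  0.84  -0.171]
 [-0.593  0.205 -0.778]] lean 38.9
lean 38.9 az -15.8
```

View pics/mix1.png

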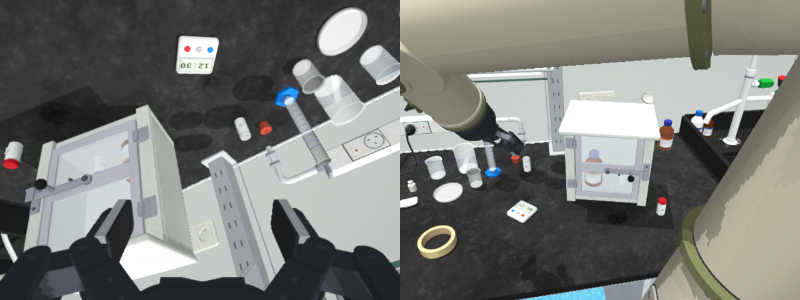

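The left half is the wrist view, with the knob at full-scale pixels of about (66,294). The right half is the side view, with the hand clear to the left of the cabinet and everything in place. I'll refine the knob position with this third view.

```bash
python3 - <<'E'
from h import *
import pickle
T,f=pickle.load(open("w1.pkl","rb"))
for c in blobs(f["frame"],(0,0,0),(50,50,50),(50,275,85,315),20): print(c)
c=max(blobs(f["frame"],(0,0,0),(50,50,50),(50,275,85,315),20),key=lambda c:c[1][4])[0]
W=ray(f,*c,T=T@f["hand_eye"]);s=ray(st("scene"),359.2,258.6);d=ray(st("side"),369.1,285.6)
for r in((s,d,W),(s,W),(d,W)): k,e=tri(*r);print(k.round(4),e)
z=T[:3,2];h=np.cross(z,[0,0,1]);h/=np.linalg.norm(h);p=np.cross(h,z);p*=np.sign(p[2])
yw=np.arctan2(T[:3,1]@-p,T[:3,0]@-p);print("yaw",yw)
k=tri(s,d,W)[0];l=np.array([.23,.973,0]);
from seq import *
for x in ("E1",k-.03*z+.28*l),("E2",k-.03*z):print(x)
show([k-.03*z+.28*l,k-.03*z],yw)
E
```

```text
(array([ 64.4, 294.4]), array([  5,  12,  20,  16, 254], dtype=int32))
[ 0.5321 -0.1322  0.1413] [np.float64(1.7), np.float64(1.1), np.float64(1.3)]
[ 0.5352 -0.1365  0.1387] [np.float64(0.7), np.float64(0.7)]
[ 0.5321 -0.131   0.1421] [np.float64(0.8), np.float64(0.8)]
yaw -0.3332949755880252
('E1', array([0.57834374, 0.14540852, 0.16460985]))
('E2', array([ 0.51394374, -0.12703148,  0.16460985]))
[-1, -6, 45] -0.14
[0, -6, 45] -0.14
[0, -5, 45] -0.05
[1, -6, 45] -0.0
[0, -2, 20] -0.0
[-2, -45, 1] -0.0
[-2, -45, 1] -0.0
[-2, -45, 1] -0.0
[-2, -45, 1] -0.0
[-1, -45, 1] -0.0
[1, -45, 1] -0.0
[4, -38, 0] -0.0
worst 1.1278671678712835 rem -0.0028551772199731404 q [-0.51 -0.24  0.57  2.33  0.62  0.43  0.88] [ 0.519 -0.128  0.168] (np.float64(37.797600366811345), np.float64(-15.8351420634401))
```

Call:
{"fn": "send_rows", "kwargs": {"plan": [{"claw": -1, "dx": -1, "dy": -6, "dz": 45, "yaw": -0.14}, {"claw": -1, "dx": 0, "dy": -6, "dz": 45, "yaw": -0.14}, {"claw": -1, "dx": 0, "dy": -5, "dz": 45, "yaw": -0.05}, {"claw": -1, "dx": 1, "dy": -6, "dz": 45, "yaw": 0}, {"claw": -1, "dx": 0, "dy": -2, "dz": 20, "yaw": 0}]}}

```text
time: 10.85
position: [0.5788, 0.1428, 0.1625]
orientation: [0.352, 2.442, -0.116]
ft_force: [-1.3, 0.3, -0.1]
opening: 0.0854
```

Call:
{"fn": "send_rows", "kwargs": {"plan": [{"claw": -1, "dx": -2, "dy": -45, "dz": 1, "yaw": 0}, {"claw": -1, "dx": -2, "dy": -45, "dz": 1, "yaw": 0}, {"claw": -1, "dx": -2, "dy": -45, "dz": 1, "yaw": 0}, {"claw": -1, "dx": -2, "dy": -45, "dz": 1, "yaw": 0}, {"claw": -1, "dx": 0, "dy": 0, "dz": 0, "yaw": 0}]}}

```text
time: 11.35
position: [0.5375, -0.0378, 0.1662]
orientation: [0.365, 2.44, -0.119]
ft_force: [0.2, -0.6, -0.1]
opening: 0.0854
```

```bash
python3 -c "
from h import *
T=rep();zl();f=grab_frame('wrist');import pickle;pickle.dump((T,f),open('w2.pkl','wb'))
a=grab_frame('side')['frame'];cv2.imwrite('pics/mix2.png',np.hstack([cv2.resize(f['frame'],(400,300)),cv2.resize(a[150:390,200:520],(400,300))]))"
```

```text
t 11.35 q [-1.007 -0.253  0.753  2.326  0.974  0.589  0.332] p [ 0.5375 -0.0378  0.1662] open 0.0854 F [ 0.2 -0.6 -0.1] tau [0.19 0.63 0.01]
[[-0.744  0.29   0.602]
 [ 0.231  0.957 -0.177]
 [-0.627  0.007 -0.779]] lean 38.8
lean 38.8 az -16.4
```

View pics/mix2.png

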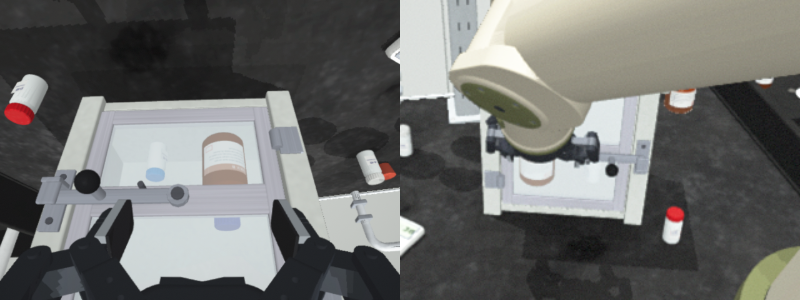

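The wrist view shows the knob at full-scale (139,290), left of the fingers, and the fingers are clear of the gate. I'll triangulate from the two wrist positions together with the fixed views.

```bash
python3 - <<'E'
from h import *
import pickle
T2,f2=pickle.load(open("w2.pkl","rb"));T1,f1=pickle.load(open("w1.pkl","rb"))
g=cv2.cvtColor(f2["frame"],cv2.COLOR_BGR2GRAY)
bl=blobs(f2["frame"],(0,0,0),(60,60,60),(110,262,172,316),60)
for c in bl: print(c)
c=max(bl,key=lambda c:c[1][4])[0]
W2=ray(f2,*c,T=T2@f2["hand_eye"]);W1=ray(f1,64.4,294.4,T=T1@f1["hand_eye"]);s=ray(st("scene"),359.2,258.6);d=ray(st("side"),369.1,285.6)
for r in((s,d,W2),(W1,W2),(d,W2),(s,W2),(s,d,W1,W2)): k,e=tri(*r);print(k.round(4),e)
T=T2;z=T[:3,2]
d=T[:3,:3].T@(k-T[:3,3])*1e3;print("knob in tool",d.round(1))
from seq import *
for tgt in (k-.03*z,k+.019*z):
  q=get_state()["q"];r=run(q,[k-.03*z]+([tgt] if tgt is not None else []),0.);x,M=fk(r[0],P);print([(s[0]) for s in r[1]],r[0].round(3),zdeg(M),(M.T@(k-x)*1e3).round(1))
E
```

```text
(array([139.1, 290.6]), array([   9,   10,   41,   38, 1244], dtype=int32))
[ 0.5302 -0.1308  0.1426] [np.float64(1.7), np.float64(0.4), np.float64(1.4)]
[ 0.5328 -0.1317  0.1423] [np.float64(0.1), np.float64(0.1)]
[ 0.5309 -0.1303  0.1427] [np.float64(0.6), np.float64(0.6)]
[ 0.5386 -0.1382  0.1373] [np.float64(1.2), np.float64(1.2)]
[ 0.5321 -0.1319  0.1416] [np.float64(2.0), np.float64(1.0), np.float64(1.0), np.float64(1.0)]
knob in tool [ -2.3 -91.8  32.6]
[[-1.0, -45.0, 1.0], [1.0, -45.0, 1.0], [4.0, -39.0, 0.0]] [-0.52  -0.244  0.569  2.33   0.633  0.433  0.86 ] (np.float64(37.80242785144271), np.float64(-15.8834299821377)) [ 5.1 -2.2 29.6]
[[-1.0, -45.0, 1.0], [1.0, -45.0, 1.0], [4.0, -39.0, 0.0], [4.0, -2.0, 45.0]] [-0.546 -0.092  0.66   2.326  0.57   0.271  0.91 ] (np.float64(37.811030588207714), np.float64(-15.8987248977068)) [  1.   -0.3 -15.4]
```

Call:
{"fn": "send_rows", "kwargs": {"plan": [{"claw": -1, "dx": -1, "dy": -45, "dz": 1, "yaw": 0}, {"claw": -1, "dx": 0, "dy": -45, "dz": 1, "yaw": 0}, {"claw": -1, "dx": 0, "dy": 0, "dz": 0, "yaw": 0}]}}

```text
time: 11.75
position: [0.5266, -0.0996, 0.1706]
orientation: [0.361, 2.454, -0.115]
ft_force: [0.9, -0.8, -0.1]
opening: 0.0855
```

```bash
python3 -c "
from h import *
T=rep();zl();k=np.array([.532,-.1315,.142]);print('knob in tool',(T[:3,:3].T@(k-T[:3,3])*1e3).round(1))"
```

```text
t 11.75 q [-0.673 -0.253  0.623  2.325  0.762  0.485  0.673] p [ 0.5266 -0.0996  0.1706] open 0.0855 F [ 0.9 -0.8 -0.1] tau [ 0.12  0.64 -0.01]
[[-0.753  0.286  0.592]
 [ 0.229  0.958 -0.171]
 [-0.616  0.007 -0.787]] lean 38.1
lean 38.1 az -16.1
knob in tool [  6.2 -29.2  31.2]
```

Call:
{"fn": "send_rows", "kwargs": {"plan": [{"claw": -1, "dx": 6, "dy": -29, "dz": 6, "yaw": 0}, {"claw": -1, "dx": 0, "dy": 0, "dz": 15, "yaw": 0}, {"claw": -1, "dx": 0, "dy": 0, "dz": 0, "yaw": 0}]}}

```text
time: 12.05
position: [0.5326, -0.1241, 0.1536]
orientation: [0.351, 2.463, -0.111]
ft_force: [-1.1, 0.6, -0.6]
opening: 0.0855
```

```bash
python3 -c "
from h import *
T=rep();zl();k=np.array([.532,-.1315,.142]);print('knob in tool',(T[:3,:3].T@(k-T[:3,3])*1e3).round(1))
f=grab_frame('wrist')
k2=np.linalg.inv(T@f['hand_eye'])@np.r_[k,1];x,y=k2[0]/-k2[2],-k2[1]/-k2[2];m=1+f['k1']*(x*x+y*y);K=f['mtx'];print('pred',x*m*K[0,0]+K[0,2],y*m*K[1,1]+K[1,2])
cv2.imwrite('pics/w3.png',f['frame'])"
```

```text
t 12.05 q [-0.66  -0.198  0.711  2.323  0.681  0.392  0.813] p [ 0.5326 -0.1241  0.1536] open 0.0855 F [-1.1  0.6 -0.6] tau [ 0.2   0.64 -0.02]
[[-0.76   0.277  0.588]
 [ 0.223  0.961 -0.164]
 [-0.611  0.007 -0.792]] lean 37.6
lean 37.6 az -15.6
knob in tool [ 5.9 -7.3 10.1]
pred 303.4436598444406 294.622829723442
```

View pics/w3.png

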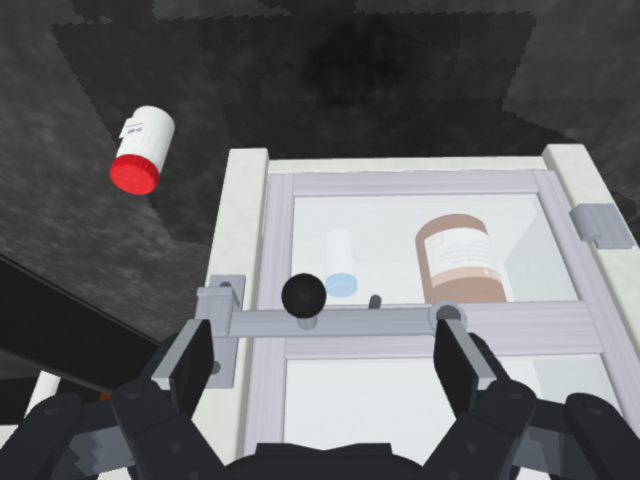

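The knob is at (303,296) against a predicted (303,295), so the estimate holds. I'll go in slightly shallow to stay clear of the catch lip, then close.

Call:
{"fn": "send_rows", "kwargs": {"plan": [{"claw": -1, "dx": 6, "dy": -7, "dz": 0, "yaw": 0}, {"claw": -1, "dx": 0, "dy": 0, "dz": 23, "yaw": 0}, {"claw": -1, "dx": 0, "dy": 0, "dz": 0, "yaw": 0}], "force": 40}}

```text
time: 12.4
position: [0.5426, -0.1314, 0.1343]
orientation: [0.349, 2.464, -0.113]
ft_force: [0.2, -0.6, 0.3]
opening: 0.0857
```

```bash
python3 -c "
from h import *
T=rep();zl();k=np.array([.532,-.1315,.142]);print('knob in tool',(T[:3,:3].T@(k-T[:3,3])*1e3).round(1))"
```

```text
t 12.4 q [-0.507 -0.094  0.612  2.317  0.541  0.288  0.938] p [ 0.5426 -0.1314  0.1343] open 0.0857 F [ 0.2 -0.6  0.3] tau [0.22 0.67 0.01]
[[-0.761  0.276  0.587]
 [ 0.221  0.961 -0.165]
 [-0.61   0.004 -0.792]] lean 37.6
lean 37.6 az -15.7
knob in tool [  3.4  -2.9 -12.3]
```

Call:
{"fn": "send_rows", "kwargs": {"plan": [{"claw": -1, "dx": 3, "dy": -3, "dz": 1, "yaw": 0}, {"claw": 1, "dx": 0, "dy": 0, "dz": 0, "yaw": 0}, {"claw": 1, "dx": 0, "dy": 0, "dz": 0, "yaw": 0}, {"claw": 1, "dx": 0, "dy": 0, "dz": 0, "yaw": 0}, {"claw": 1, "dx": 0, "dy": 0, "dz": 0, "yaw": 0}], "force": 40}}

```text
time: 12.9
position: [0.5405, -0.1344, 0.1336]
orientation: [0.35, 2.461, -0.111]
ft_force: [-0.5, 0.4, -0.1]
opening: 0.0281
```

```bash
python3 -c "
from h import *
T=rep();zl();k=np.array([.532,-.1315,.142]);print('knob in tool',(T[:3,:3].T@(k-T[:3,3])*1e3).round(1))"
```

```text
t 12.9 q [-0.486 -0.096  0.601  2.323  0.532  0.278  0.953] p [ 0.5405 -0.1344  0.1336] open 0.0281 F [-0.5  0.4 -0.1] tau [0.16 0.58 0.02]
[[-0.759  0.276  0.59 ]
 [ 0.222  0.961 -0.164]
 [-0.612  0.007 -0.791]] lean 37.8
lean 37.8 az -15.6
knob in tool [  1.9   0.5 -12.1]
```

Call:
{"fn": "send_rows", "kwargs": {"plan": [{"claw": 1, "dx": 0, "dy": 0, "dz": 0, "yaw": 0}, {"claw": 1, "dx": 0, "dy": 0, "dz": 0, "yaw": 0}, {"claw": 1, "dx": 0, "dy": 0, "dz": 0, "yaw": 0}], "force": 40}}

```text
time: 13.2
position: [0.5402, -0.1353, 0.1335]
orientation: [0.351, 2.461, -0.112]
ft_force: [-5.7, 0.1, 6.1]
opening: 0.0168
```

Call:
{"fn": "send_rows", "kwargs": {"plan": [{"claw": 1, "dx": -4, "dy": 1, "dz": -5, "yaw": 0}, {"claw": 1, "dx": -4, "dy": 1, "dz": -5, "yaw": 0}, {"claw": 1, "dx": -4, "dy": 1, "dz": -5, "yaw": 0}, {"claw": 1, "dx": -3, "dy": 1, "dz": -4, "yaw": 0}, {"claw": 1, "dx": 0, "dy": 0, "dz": 0, "yaw": 0}], "force": 40}}

```text
time: 13.7
position: [0.5412, -0.132, 0.1579]
orientation: [0.352, 2.462, -0.112]
ft_force: [-4.2, -5.5, -0.1]
opening: 0.0171
```

```bash
python3 -c "
from h import *
T=rep();zl()
f=grab_frame('wrist');a=grab_frame('side')['frame'];cv2.imwrite('pics/mix4.png',np.hstack([cv2.resize(f['frame'],(400,300)),cv2.resize(a[150:390,200:520],(400,300))]))"
```

```text
t 13.7 q [-0.491 -0.148  0.581  2.294  0.532  0.361  0.956] p [ 0.5412 -0.132   0.1579] open 0.0171 F [-4.2 -5.5 -0.1] tau [-0.79  1.26 -0.96]
[[-0.759  0.279  0.589]
 [ 0.224  0.96  -0.166]
 [-0.612  0.006 -0.791]] lean 37.7
lean 37.7 az -15.7
```

View pics/mix4.png

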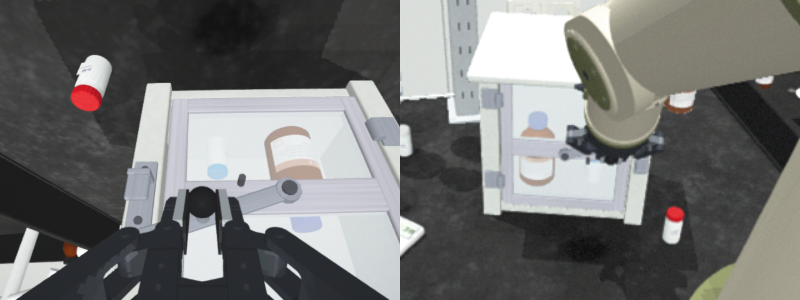

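The wrist view shows the ball held between the pads and the bar clearly tilted up, well above the catch. Now I'll work out the pull along the arc.

```bash
cat > arc.py <<'E'
from seq import *
psi=-.232;K0=np.array([.532,-.1315,.142])
rz=lambda t:R.from_euler("z",t).as_matrix()
H=K0-rz(psi)@[-.044,-.170,0]
def knob(a,b): return H+rz(psi-a)@np.array([-.044,-.1-.07*np.cos(b),.07*np.sin(b)])
if __name__=="__main__":
    q=get_state()["q"].copy();x,M=fk(q,P);a0=float(sys.argv[1]);b=.35;off=M.T@(knob(a0,b)-x);print("H",H,"knob in tool",(off*1e3).round(1))
    for a in np.arange(a0+float(sys.argv[2]),float(sys.argv[3]),float(sys.argv[2])):
        x,M=fk(q,P);d=np.round(M.T@(knob(a,b)-x)*1e3-off*1e3);q=row(q,d)
        x,M=fk(q,P);print(round(a,2),d,q.round(2),x.round(3),np.round(zdeg(M),1),"err",((M.T@(knob(a,b)-x)-off)*1e3).round(0))
E
python3 arc.py 0 .08 1.3
```

```text
H [0.61390832 0.02382877 0.142     ] knob in tool [  2.4   1.7 -12.6]
0.08 [11.  3. -8.] [-0.47 -0.18  0.54  2.32  0.58  0.38  0.9 ] [ 0.53  -0.125  0.157] [ 37.7 -15.8] err [-0.  0. -0.]
0.16 [10.  5. -8.] [-0.39 -0.19  0.43  2.33  0.57  0.39  0.89] [ 0.522 -0.117  0.159] [ 37.5 -15.8] err [ 4. -1. -0.]
0.24 [14.  5. -8.] [-0.22 -0.19  0.26  2.33  0.49  0.4   0.94] [ 0.516 -0.109  0.161] [ 37.1 -15.9] err [ 8. -1. -1.]
0.32 [18.  5. -9.] [-0.05 -0.19  0.08  2.33  0.42  0.41  0.98] [ 0.509 -0.103  0.163] [ 36.7 -16. ] err [13.  1. -2.]
0.4 [22.  8. -9.] [ 0.11 -0.2  -0.09  2.33  0.34  0.41  1.03] [ 0.504 -0.095  0.165] [ 36.4 -16.2] err [17.  2. -4.]
0.48 [ 26.  11. -10.] [ 0.28 -0.21 -0.26  2.33  0.26  0.42  1.08] [ 0.498 -0.086  0.166] [ 36.2 -16.2] err [21.  3. -4.]
0.56 [ 29.  12. -10.] [ 0.45 -0.24 -0.44  2.33  0.18  0.43  1.13] [ 0.492 -0.074  0.166] [ 35.8 -16.4] err [22.  3. -4.]
0.64 [ 30.  13. -10.] [ 0.52 -0.25 -0.57  2.33  0.16  0.46  1.08] [ 0.485 -0.053  0.162] [ 34.8 -16.9] err [17. -6. -6.]
0.72 [ 24.   4. -11.] [ 0.43 -0.25 -0.52  2.33  0.23  0.49  0.99] [ 0.479 -0.0
[... 157 characters left out ...]
 -6.]
0.88 [ 19.   6. -10.] [ 0.24 -0.25 -0.46  2.33  0.34  0.57  0.8 ] [ 0.467 -0.012  0.158] [ 32.6 -18.9] err [11. -6. -5.]
0.96 [16.  6. -8.] [ 0.18 -0.25 -0.45  2.33  0.37  0.6   0.74] [0.461 0.001 0.157] [ 32.1 -19.4] err [ 8. -5. -4.]
1.04 [12.  8. -7.] [ 0.12 -0.25 -0.44  2.33  0.4   0.63  0.67] [0.456 0.014 0.157] [ 31.9 -19.8] err [ 4. -3. -2.]
1.12 [ 7. 10. -5.] [ 0.08 -0.25 -0.44  2.33  0.42  0.65  0.61] [0.452 0.027 0.157] [ 31.9 -19.9] err [ 1. -1. -1.]
1.2 [ 4. 12. -3.] [ 0.07 -0.24 -0.47  2.32  0.43  0.67  0.57] [0.451 0.04  0.157] [ 31.9 -19.9] err [-0.  0.  0.]
1.28 [ 1. 14. -1.] [ 0.07 -0.22 -0.51  2.31  0.45  0.68  0.52] [0.454 0.054 0.157] [ 31.9 -19.9] err [ 0. -0.  0.]
```

Call:
{"fn": "send_rows", "kwargs": {"plan": [{"claw": 1, "dx": 11, "dy": 3, "dz": -8, "yaw": 0}, {"claw": 1, "dx": 10, "dy": 5, "dz": -8, "yaw": 0}, {"claw": 1, "dx": 14, "dy": 5, "dz": -8, "yaw": 0.03}, {"claw": 1, "dx": 16, "dy": 5, "dz": -9, "yaw": 0.05}], "force": 40}}

```text
time: 14.2
position: [0.5202, -0.1158, 0.1661]
orientation: [0.367, 2.447, -0.097]
ft_force: [9.8, 8.0, -7.0]
opening: 0.0171
```

```bash
sed -i 's/q=row(q,d)/q=row(q,d,float(sys.argv[4]))/' arc.py; python3 - <<'E'
from h import *
from arc import *
T=rep();zl()
off=np.array([2.4,1.7,-12.6])/1e3;k=T[:3,:3]@off+T[:3,3]-H
a=psi-(np.arctan2(k[1],k[0])-np.arctan2(-.166,-.044));print("gate angle est",(a+np.pi)%(2*np.pi)-np.pi,"rad",np.hypot(k[0],k[1]))
E
```

```text
t 14.2 q [ 0.044 -0.172  0.038  2.323  0.347  0.348  1.069] p [ 0.5202 -0.1158  0.1661] open 0.0171 F [ 9.8  8.  -7. ] tau [ 1.77 -0.02  1.  ]
[[-0.747  0.286  0.6  ]
 [ 0.238  0.958 -0.16 ]
 [-0.62   0.023 -0.784]] lean 38.4
lean 38.4 az -15.0
gate angle est 0.1571852887634999 rad 0.16981431456040277
```

```bash
sed -i 's/off=M.T@(knob(a0,b)-x)/off=np.array([2.4,1.7,-12.6])\/1e3/' arc.py; for y in 0 .06; do echo y $y; python3 arc.py .157 .09 1.3 $y; done
```

```text
y 0
H [0.61390832 0.02382877 0.142     ] knob in tool [  2.4   1.7 -12.6]
0.25 [17.  4. -3.] [ 0.21 -0.17 -0.13  2.33  0.28  0.34  1.11] [ 0.515 -0.109  0.163] [ 38.  -15.1] err [ 9. -1. -1.]
0.34 [20.  7. -9.] [ 0.38 -0.19 -0.3   2.33  0.2   0.35  1.17] [ 0.509 -0.101  0.164] [ 37.7 -15.2] err [15.  0. -3.]
0.43 [ 25.   9. -11.] [ 0.55 -0.22 -0.47  2.33  0.1   0.37  1.24] [ 0.503 -0.091  0.166] [ 37.3 -15.3] err [19.  2. -4.]
0.52 [ 29.  11. -11.] [ 0.7  -0.25 -0.66  2.33  0.01  0.39  1.28] [ 0.495 -0.073  0.164] [ 36.3 -15.7] err [17. -4. -5.]
0.61 [ 27.   6. -12.] [ 0.59 -0.25 -0.6   2.33  0.1   0.43  1.15] [ 0.489 -0.059  0.162] [ 35.3 -16.2] err [18. -5. -7.]
0.7 [ 27.   6. -12.] [ 0.48 -0.25 -0.55  2.33  0.19  0.47  1.03] [ 0.482 -0.044  0.161] [ 34.3 -16.8] err [17. -6. -7.]
0.79 [ 25.   6. -12.] [ 0.36 -0.25 -0.5   2.33  0.26  0.52  0.91] [ 0.476 -0.028  0.16 ] [ 33.4 -17.5] err [15. -7. -7.]
0.88 [ 22.   6. -11.] [ 0.27 -0.25 -0.47  2.33  0.32  0.56  0.81] [ 0.469 -0.013  0.158] [ 32.7 -18.2] err [12. -7. -6.]
0.97 [ 18.   7. -10.] [ 0.18 -0.25 -0.44  2.33  0.37  0.6   0.72]
[... 1209 characters left out ...]
2. -12.] [ 0.37 -0.25 -0.51  2.33  0.26  0.52  0.55] [ 0.476 -0.028  0.159] [ 33.4 -17.5] err [ 12. -13.  -7.]
0.88 [ 23.  -3. -11.] [ 0.28 -0.25 -0.47  2.33  0.31  0.56  0.4 ] [ 0.469 -0.013  0.158] [ 32.7 -18.2] err [  9. -12.  -6.]
0.97 [ 20.  -2. -10.] [ 0.19 -0.25 -0.45  2.33  0.36  0.6   0.25] [0.462 0.002 0.157] [ 32.1 -18.8] err [  6. -10.  -5.]
1.06 [17.  1. -8.] [ 0.13 -0.25 -0.45  2.33  0.39  0.63  0.12] [0.456 0.017 0.156] [ 31.8 -19.3] err [ 2. -6. -3.]
1.15 [13.  4. -5.] [ 0.1  -0.25 -0.46  2.33  0.41  0.65 -0.  ] [0.451 0.031 0.156] [ 31.8 -19.4] err [ 1. -2. -1.]
1.24 [11.  9. -3.] [ 0.1  -0.24 -0.51  2.32  0.42  0.66 -0.11] [0.451 0.045 0.156] [ 31.8 -19.4] err [ 1.  0. -0.]
```

Call:
{"fn": "send_rows", "kwargs": {"plan": [{"claw": 1, "dx": 17, "dy": 4, "dz": -3, "yaw": 0.06}, {"claw": 1, "dx": 21, "dy": 6, "dz": -9, "yaw": 0.06}, {"claw": 1, "dx": 26, "dy": 7, "dz": -11, "yaw": 0.06}, {"claw": 1, "dx": 28, "dy": 7, "dz": -11, "yaw": 0.06}], "force": 40}}

```text
time: 14.6
position: [0.5025, -0.097, 0.173]
orientation: [0.478, 2.434, -0.047]
ft_force: [-6.8, -4.8, 5.2]
opening: 0.0171
```

```bash
cat > est.py <<'E'
from h import *
from arc import *
T=rep();zl()
off=np.array([2.4,1.7,-12.6])/1e3;k=T[:3,:3]@off+T[:3,3]-H
a=psi-(np.arctan2(k[1],k[0])-np.arctan2(-.166,-.044));a=(a+np.pi)%(2*np.pi)-np.pi;print("gate angle est",a,"rad",np.hypot(k[0],k[1]),"z",k[2])
sys.argv=["",a,.09,1.3,.06]
E
python3 est.py|tee e.txt; python3 arc.py $(grep -o 'est [0-9.]*' e.txt|cut -c5-) .09 1.3 .06
```

```text
t 14.6 q [ 0.714 -0.241 -0.587  2.324 -0.107  0.364  1.365] p [ 0.5025 -0.097   0.173 ] open 0.0171 F [-6.8 -4.8  5.2] tau [-0.85  1.26 -0.72]
[[-0.723  0.35   0.595]
 [ 0.327  0.933 -0.152]
 [-0.608  0.085 -0.789]] lean 37.9
lean 37.9 az -14.3
gate angle est 0.309384980422033 rad 0.16730518549124632 z 0.039603700989181784
H [0.61390832 0.02382877 0.142     ] knob in tool [  2.4   1.7 -12.6]
0.4 [22.  2.  3.] [ 0.87 -0.25 -0.75  2.33 -0.2   0.36  1.37] [ 0.5   -0.089  0.162] [ 37.2 -14.5] err [11. -4. -3.]
0.49 [ 23.   4. -10.] [ 0.77 -0.25 -0.69  2.33 -0.09  0.38  1.17] [ 0.496 -0.077  0.162] [ 36.3 -14.7] err [15. -7. -6.]
0.58 [ 26.   1. -12.] [ 0.64 -0.25 -0.62  2.33  0.02  0.42  0.97] [ 0.49  -0.064  0.161] [ 35.3 -15. ] err [16. -9. -7.]
0.67 [ 27.  -1. -13.] [ 0.51 -0.25 -0.55  2.33  0.13  0.46  0.78] [ 0.484 -0.049  0.161] [ 34.3 -15.5] err [ 15. -11.  -7.]
0.76 [ 27.  -2. -12.] [ 0.4  -0.25 -0.51  2.33  0.21  0.5   0.6 ] [ 0.478 -0.033  0.159] [ 33.4 -16.2] err [ 13. -13.  -7.]
0.85 [ 24.  -4. -12.] [ 0.29 -0.25 -0.46  2.33  0.27  0.54  0.43] [ 0.471 -0.018  0.158] [ 32.6 -16.9] err [ 10. -12.  -7.]
0.94 [ 21.  -3. -11.] [ 0.2  -0.25 -0.43  2.33  0.33  0.58  0.28] [ 0.464 -0.003  0.157] [ 31.9 -17.6] err [  7. -11.  -6.]
1.03 [18. -1. -9.] [ 0.13 -0.25 -0.42  2.33  0.37  0.61  0.13] [0.458 0.013 0.156] [ 31.6 -18.1] err [ 3. -8. -4.]
1.12 [15.  2. -6.] [ 0.09 -0.25 -0.43  2.33  0.39  0.64  0.01] [0.453 0.027 0.155] [ 31.4 -18.4] err [ 1. -4. -2.]
1.21 [12.  7. -4.] [ 0.1  -0.25 -0.48  2.32  0.39  0.65 -0.09] [0.45  0.041 0.156] [ 31.4 -18.4] err [-0. -0. -0.]
1.3 [11. 10. -1.] [ 0.11 -0.23 -0.53  2.31  0.41  0.66 -0.21] [0.452 0.056 0.155] [ 31.4 -18.4] err [ 0.  0. -0.]
```

The lift has crept up to the latch stop, about 0.6 rad, and the bar is already clear of the catch. I'll bring it down as I continue.

```bash
sed -i 's/b=.35/b=.2/' arc.py; python3 arc.py .309 .09 .8 .06
```

```text
H [0.61390832 0.02382877 0.142     ] knob in tool [  2.4   1.7 -12.6]
0.4 [29. -2. 10.] [ 0.88 -0.24 -0.75  2.33 -0.2   0.35  1.4 ] [ 0.502 -0.094  0.162] [ 37.4 -14.5] err [20. -4.  3.]
0.49 [32.  4. -5.] [ 0.91 -0.25 -0.81  2.33 -0.17  0.36  1.28] [ 0.497 -0.079  0.155] [ 36.2 -14.8] err [19. -8. -5.]
0.58 [ 30.   0. -12.] [ 0.79 -0.25 -0.74  2.33 -0.06  0.4   1.08] [ 0.491 -0.066  0.154] [ 35.  -15.2] err [ 19. -10.  -6.]
0.67 [ 31.  -1. -12.] [ 0.66 -0.25 -0.68  2.33  0.05  0.44  0.88] [ 0.483 -0.051  0.153] [ 33.8 -15.7] err [ 18. -13.  -6.]
0.76 [ 29.  -3. -11.] [ 0.55 -0.25 -0.63  2.33  0.13  0.48  0.69] [ 0.476 -0.035  0.152] [ 32.8 -16.4] err [ 15. -14.  -5.]
```

Call:
{"fn": "send_rows", "kwargs": {"plan": [{"claw": 1, "dx": 29, "dy": -2, "dz": 10, "yaw": 0.06}, {"claw": 1, "dx": 32, "dy": 4, "dz": -4, "yaw": 0.06}, {"claw": 1, "dx": 30, "dy": 0, "dz": -8, "yaw": 0.06}], "force": 40}}

```text
time: 14.9
position: [0.4866, -0.0855, 0.1537]
orientation: [0.707, 2.436, -0.014]
ft_force: [-63.7, -50.0, 16.1]
opening: 0.0169
```

```bash
python3 est.py|tee e.txt; python3 arc.py $(grep -o 'est [0-9.]*' e.txt|cut -c5-) .09 1.1 .06
```

```text
t 14.9 q [ 0.874 -0.254 -0.776  2.327 -0.103  0.406  1.147] p [ 0.4866 -0.0855  0.1537] open 0.0169 F [-63.7 -50.   16.1] tau [-9.67 10.3  -8.3 ]
[[-0.681  0.491  0.544]
 [ 0.485  0.858 -0.168]
 [-0.549  0.149 -0.822]] lean 34.7
lean 34.7 az -17.2
gate angle est 0.42044047085699177 rad 0.17069825598275712 z 0.020959662510900506
H [0.61390832 0.02382877 0.142     ] knob in tool [  2.4   1.7 -12.6]
0.51 [17.  2. -3.] [ 0.83 -0.25 -0.77  2.33 -0.04  0.42  1.  ] [ 0.484 -0.076  0.15 ] [ 34.1 -17.4] err [ 8. -6. -2.]
0.6 [21.  1. -9.] [ 0.71 -0.25 -0.71  2.33  0.05  0.45  0.82] [ 0.48  -0.062  0.15 ] [ 33.4 -17.8] err [10. -8. -3.]
0.69 [23. -1. -9.] [ 0.61 -0.25 -0.66  2.33  0.12  0.48  0.65] [ 0.474 -0.048  0.15 ] [ 32.6 -18.3] err [ 10. -10.  -4.]
0.78 [23. -2. -9.] [ 0.51 -0.25 -0.62  2.33  0.19  0.52  0.48] [ 0.468 -0.032  0.15 ] [ 31.9 -18.9] err [  9. -11.  -4.]
0.87 [21. -3. -8.] [ 0.42 -0.25 -0.6   2.33  0.24  0.56  0.33] [ 0.462 -0.016  0.149] [ 31.3 -19.5] err [  7. -10.  -3.]
0.96 [19. -2. -7.] [ 0.35 -0.25 -0.59  2.33  0.29  0.59  0.18] [ 0.456 -0.001  0.148] [ 30.9 -20. ] err [ 4. -8. -2.]
1.05 [17.  1. -6.] [ 0.3  -0.25 -0.59  2.33  0.32  0.61  0.05] [0.45  0.015 0.147] [ 30.6 -20.3] err [ 1. -5. -1.]
```

The wrist force is up to 83 N, directed radially away from the hinge, so the tool sits a few mm too close to the hinge. I'll relieve that before going on.

Call:
{"fn": "send_rows", "kwargs": {"plan": [{"claw": 1, "dx": 2, "dy": -5, "dz": -1, "yaw": 0}, {"claw": 1, "dx": 0, "dy": 0, "dz": 0, "yaw": 0}], "force": 30}}

```text
time: 15.1
position: [0.486, -0.0852, 0.154]
orientation: [0.696, 2.441, -0.011]
ft_force: [-46.7, -36.0, 9.7]
opening: 0.0165
```

```bash
python3 est.py; python3 -c "
from h import *
f=grab_frame('wrist');a=grab_frame('side')['frame'];cv2.imwrite('pics/mix5.png',np.hstack([cv2.resize(f['frame'],(400,300)),cv2.resize(a[150:390,200:520],(400,300))]))"
```

```text
t 15.1 q [ 0.862 -0.254 -0.761  2.327 -0.115  0.41   1.171] p [ 0.486  -0.0852  0.154 ] open 0.0165 F [-46.7 -36.    9.7] tau [-7.    8.07 -6.13]
[[-0.687  0.484  0.543]
 [ 0.479  0.863 -0.163]
 [-0.547  0.148 -0.824]] lean 34.5
lean 34.5 az -16.7
gate angle est 0.4237344827209304 rad 0.1711416631465404 z 0.02130824490592584
```

View pics/mix5.png

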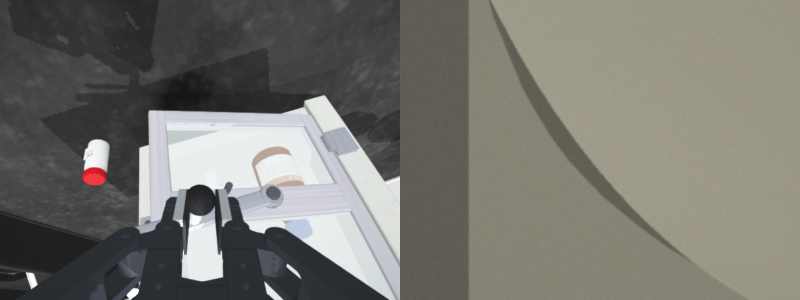

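The wrist view shows the knob still held and the gate about 0.4 rad open. The commanded pose is about 13 mm inside the true arc, so I'll back that offset out.

Call:
{"fn": "send_rows", "kwargs": {"plan": [{"claw": 1, "dx": 3, "dy": -7, "dz": -2, "yaw": 0}, {"claw": 1, "dx": 3, "dy": -6, "dz": -2, "yaw": 0}, {"claw": 1, "dx": 0, "dy": 0, "dz": 0, "yaw": 0}], "force": 30}}

```text
time: 15.5
position: [0.4858, -0.086, 0.1565]
orientation: [0.682, 2.445, -0.003]
ft_force: [-14.2, -9.3, 9.2]
opening: 0.0167
```

```bash
python3 est.py
```

```text
t 15.5 q [ 0.83  -0.254 -0.72   2.326 -0.132  0.415  1.205] p [ 0.4858 -0.086   0.1565] open 0.0167 F [-14.2  -9.3   9.2] tau [-1.65  1.9  -1.52]
[[-0.692  0.473  0.546]
 [ 0.471  0.868 -0.154]
 [-0.547  0.15  -0.824]] lean 34.6
lean 34.6 az -15.8
gate angle est 0.42031875528863427 rad 0.17189402381427832 z 0.023787743443536236
```

```bash
cat > arc2.py <<'E'
from h import rep,zl,tool
from arc import *
from scipy.optimize import minimize
off=np.array([2.4,1.7,-12.6])/1e3
def polar(x,M):
    k=x+M@off-H;b=np.arcsin(np.clip(k[2]/.07,-1,1));a=psi-(np.arctan2(k[1],k[0])-np.arctan2(-.1-.07*np.cos(b),-.044));a=(a+np.pi)%(2*np.pi)-np.pi
    return a,np.hypot(k[0],k[1])-np.hypot(.044,.1+.07*np.cos(b)),k[2]
if __name__=="__main__":
    T=rep();zl();n,da,zt,yw=int(sys.argv[1]),float(sys.argv[2]),float(sys.argv[3]),float(sys.argv[4])
    q=np.clip(get_state()["q"],lo,hi);x,M=fk(q,P);a,r,z=polar(T[:3,3],T[:3,:3]);print("now a %.3f dr %.4f z %.4f"%(a,r,z))
    d=np.array([15.,0,-6])
    for i in range(n):
        tgt=a+da*(i+1);zg=z+np.clip(zt-z,-.006*(i+1),.006*(i+1))
        def f(d):
            qq=row(q,d,yw);aa,rr,zz=polar(*fk(qq,P));return (.17*(aa-tgt))**2+4*rr**2+2*(zz-zg)**2+(1e-5*np.linalg.norm(d))**2
        r_=minimize(f,d,method="Nelder-Mead",options=dict(maxfev=120,initial_simplex=d+np.r_[np.zeros((1,3)),8*np.eye(3)]));d=np.clip(np.round(r_.x),-48,48);q=row(q,d,yw);x,M=fk(q,P)
        print(d.astype(int),yw,"-> a %.3f dr %.4f z %.4f"%polar(x,M),q.round(2),np.round(zdeg(M),0),x.round(3))
E
python3 arc2.py 6 .07 .018 .05; python3 arc2.py 6 .07 .018 0
```

```text
t 15.5 q [ 0.83  -0.254 -0.72   2.326 -0.132  0.415  1.205] p [ 0.4858 -0.086   0.1565] open 0.0167 F [-14.2  -9.3   9.2] tau [-1.65  1.9  -1.52]
[[-0.692  0.473  0.546]
 [ 0.471  0.868 -0.154]
 [-0.547  0.15  -0.824]] lean 34.6
lean 34.6 az -15.8
now a 0.420 dr 0.0003 z 0.0238
[ 35  -8 -10] 0.05 -> a 0.494 dr -0.0003 z 0.0181 [ 0.75 -0.25 -0.67  2.33 -0.06  0.45  1.07] [ 33. -16.] [ 0.477 -0.077  0.15 ]
[ 27  -6 -11] 0.05 -> a 0.560 dr 0.0000 z 0.0179 [ 0.63 -0.25 -0.6   2.33  0.01  0.48  0.92] [ 32. -17.] [ 0.471 -0.067  0.15 ]
[ 24  -5 -11] 0.05 -> a 0.630 dr -0.0000 z 0.0181 [ 0.51 -0.25 -0.53  2.33  0.09  0.52  0.77] [ 31. -17.] [ 0.465 -0.057  0.15 ]
[ 21  -5 -10] 0.05 -> a 0.698 dr 0.0001 z 0.0177 [ 0.41 -0.25 -0.47  2.33  0.15  0.55  0.63] [ 30. -18.] [ 0.46  -0.046  0.15 ]
[ 17  -2 -10] 0.05 -> a 0.769 dr -0.0001 z 0.0181 [ 0.29 -0.25 -0.41  2.33  0.21  0.58  0.49] [ 29. -18.] [ 0.455 -0.034  0.15 ]
[15 -1 -9] 0.05 -> a 0.842 dr 0.0001 z 0.0181 [ 0.2  -0.25 -0.37  2.33  0.26  0.61  0.36] [ 29. -19.] [ 0.451 -0.022  0.15 ]
t 15.5 q [ 0.83  -0.254 -0.72   2.326 -0.132  0.415  
[... 282 characters left out ...]
25 -0.68  2.33 -0.07  0.44  1.13] [ 33. -16.] [ 0.478 -0.077  0.15 ]
[ 26  -4 -12] 0.0 -> a 0.556 dr 0.0004 z 0.0186 [ 0.62 -0.25 -0.59  2.33  0.02  0.48  1.02] [ 32. -17.] [ 0.471 -0.068  0.151]
[ 25  -2 -11] 0.0 -> a 0.631 dr -0.0000 z 0.0184 [ 0.5  -0.25 -0.52  2.33  0.1   0.52  0.91] [ 31. -17.] [ 0.465 -0.056  0.151]
[ 21  -1 -10] 0.0 -> a 0.701 dr -0.0001 z 0.0181 [ 0.39 -0.25 -0.46  2.33  0.16  0.55  0.82] [ 30. -18.] [ 0.46  -0.045  0.15 ]
[17  1 -9] 0.0 -> a 0.770 dr -0.0002 z 0.0179 [ 0.3  -0.25 -0.42  2.33  0.21  0.58  0.74] [ 30. -18.] [ 0.456 -0.034  0.15 ]
[14  3 -8] 0.0 -> a 0.840 dr 0.0000 z 0.0177 [ 0.22 -0.25 -0.38  2.33  0.25  0.61  0.67] [ 29. -19.] [ 0.452 -0.022  0.15 ]
```

Call:
{"fn": "send_rows", "kwargs": {"plan": [{"claw": 1, "dx": 35, "dy": -8, "dz": -10, "yaw": 0.05}, {"claw": 1, "dx": 27, "dy": -6, "dz": -11, "yaw": 0.05}, {"claw": 1, "dx": 24, "dy": -5, "dz": -11, "yaw": 0.05}], "force": 30}}

```text
time: 15.8
position: [0.4656, -0.0544, 0.1548]
orientation: [0.89, 2.442, 0.035]
ft_force: [1.0, -1.4, -3.7]
opening: 0.0168
```

```bash
python3 arc2.py 5 .07 .018 .05
```

```text
t 15.8 q [ 0.477 -0.254 -0.506  2.326  0.111  0.528  0.743] p [ 0.4656 -0.0544  0.1548] open 0.0168 F [ 1.  -1.4 -3.7] tau [-0.2   0.6  -0.25]
[[-0.639  0.59   0.493]
 [ 0.604  0.782 -0.153]
 [-0.476  0.2   -0.856]] lean 31.1
lean 31.1 az -17.2
now a 0.637 dr -0.0004 z 0.0227
[24 -9 -9] 0.05 -> a 0.705 dr 0.0000 z 0.0178 [ 0.39 -0.25 -0.47  2.33  0.16  0.56  0.62] [ 30. -18.] [ 0.459 -0.045  0.15 ]
[ 17  -2 -10] 0.05 -> a 0.778 dr -0.0000 z 0.0181 [ 0.28 -0.25 -0.41  2.33  0.22  0.59  0.48] [ 29. -18.] [ 0.455 -0.033  0.15 ]
[14  0 -8] 0.05 -> a 0.848 dr -0.0000 z 0.0180 [ 0.2  -0.25 -0.37  2.33  0.26  0.61  0.36] [ 29. -19.] [ 0.451 -0.021  0.15 ]
[11  4 -5] 0.05 -> a 0.918 dr -0.0001 z 0.0178 [ 0.15 -0.25 -0.37  2.33  0.29  0.63  0.25] [ 29. -19.] [ 0.449 -0.009  0.149]
[10  6 -3] 0.05 -> a 0.987 dr 0.0001 z 0.0178 [ 0.15 -0.25 -0.4   2.33  0.3   0.64  0.15] [ 29. -19.] [0.447 0.003 0.149]
```

Now a = 0.64 and the forces are tiny. Continuing.

Call:
{"fn": "send_rows", "kwargs": {"plan": [{"claw": 1, "dx": 24, "dy": -9, "dz": -9, "yaw": 0.05}, {"claw": 1, "dx": 17, "dy": -2, "dz": -10, "yaw": 0.05}, {"claw": 1, "dx": 14, "dy": 0, "dz": -8, "yaw": 0.05}, {"claw": 1, "dx": 11, "dy": 4, "dz": -5, "yaw": 0.05}], "force": 30}}

```text
time: 16.2
position: [0.4495, -0.0081, 0.1547]
orientation: [1.148, 2.372, 0.084]
ft_force: [-5.1, -2.2, -0.8]
opening: 0.0168
```

```bash
python3 arc2.py 8 .07 .018 .05
```

```text
t 16.2 q [ 0.087 -0.254 -0.315  2.325  0.312  0.645  0.224] p [ 0.4495 -0.0081  0.1547] open 0.0168 F [-5.1 -2.2 -0.8] tau [-0.4   1.53 -0.08]
[[-0.52   0.719  0.461]
 [ 0.75   0.643 -0.157]
 [-0.409  0.264 -0.873]] lean 29.2
lean 29.2 az -18.8
now a 0.922 dr 0.0006 z 0.0232
[11  4  0] 0.05 -> a 0.990 dr 0.0000 z 0.0178 [ 0.09 -0.25 -0.35  2.33  0.32  0.65  0.13] [ 29. -19.] [0.447 0.003 0.149]
[10  7 -2] 0.05 -> a 1.061 dr -0.0003 z 0.0176 [ 0.1  -0.24 -0.4   2.32  0.33  0.65  0.04] [ 29. -19.] [0.446 0.015 0.149]
[10  7 -2] 0.05 -> a 1.133 dr -0.0002 z 0.0178 [ 0.1  -0.24 -0.44  2.32  0.34  0.66 -0.05] [ 29. -19.] [0.446 0.028 0.149]
[10  7 -2] 0.05 -> a 1.204 dr 0.0003 z 0.0182 [ 0.11 -0.23 -0.47  2.31  0.35  0.68 -0.14] [ 29. -19.] [0.447 0.04  0.149]
[ 9  7 -1] 0.05 -> a 1.270 dr 0.0001 z 0.0184 [ 0.11 -0.21 -0.51  2.29  0.36  0.68 -0.23] [ 29. -19.] [0.449 0.051 0.15 ]
[10  7  0] 0.05 -> a 1.340 dr -0.0000 z 0.0176 [ 0.12 -0.2  -0.55  2.28  0.38  0.69 -0.33] [ 29. -19.] [0.451 0.063 0.149]
[10  8 -1] 0.05 -> a 1.414 dr 0.0003 z 0.0184 [ 0.13 -0.18 -0.59  2.26  0.4   0.71 -0.42] [ 29. -19.] [0.455 0.076 0.149]
[9 7 1] 0.05 -> a 1.480 dr -0.0002 z 0.0177 [ 0.13 -0.15 -0.62  2.24  0.43  0.71 -0.51] [ 29. -19.] [0.459 0.086 0.149]
```

Call:
{"fn": "send_rows", "kwargs": {"plan": [{"claw": 1, "dx": 11, "dy": 4, "dz": 0, "yaw": 0.06}, {"claw": 1, "dx": 10, "dy": 7, "dz": -2, "yaw": 0.06}, {"claw": 1, "dx": 10, "dy": 7, "dz": -2, "yaw": 0.06}, {"claw": 1, "dx": 10, "dy": 6, "dz": -2, "yaw": 0.06}], "force": 30}}

```text
time: 16.6
position: [0.4484, 0.0403, 0.1523]
orientation: [1.425, 2.224, 0.168]
ft_force: [13.1, -2.4, -5.2]
opening: 0.0172
```

```bash
python3 arc2.py 6 .07 .012 .06
```

```text
t 16.6 q [ 0.219 -0.237 -0.567  2.301  0.309  0.661 -0.139] p [0.4484 0.0403 0.1523] open 0.0172 F [13.1 -2.4 -5.2] tau [-0.22 -1.37  0.23]
[[-0.335  0.82   0.464]
 [ 0.881  0.447 -0.156]
 [-0.335  0.356 -0.872]] lean 29.3
lean 29.3 az -18.6
now a 1.205 dr -0.0004 z 0.0211
[13  2  3] 0.06 -> a 1.276 dr 0.0004 z 0.0146 [ 0.23 -0.22 -0.62  2.3   0.33  0.66 -0.26] [ 29. -19.] [0.448 0.052 0.146]
[11  6  2] 0.06 -> a 1.347 dr -0.0003 z 0.0118 [ 0.25 -0.2  -0.67  2.29  0.36  0.66 -0.37] [ 29. -19.] [0.451 0.064 0.143]
[10  7  0] 0.06 -> a 1.417 dr -0.0005 z 0.0117 [ 0.26 -0.18 -0.71  2.27  0.39  0.67 -0.48] [ 29. -19.] [0.454 0.076 0.143]
[10  6  0] 0.06 -> a 1.484 dr 0.0002 z 0.0116 [ 0.27 -0.16 -0.75  2.26  0.41  0.68 -0.58] [ 29. -19.] [0.458 0.087 0.142]
[10  7  0] 0.06 -> a 1.553 dr 0.0005 z 0.0123 [ 0.28 -0.13 -0.79  2.23  0.45  0.7  -0.69] [ 29. -19.] [0.462 0.098 0.143]
[10  7  2] 0.06 -> a 1.624 dr -0.0002 z 0.0116 [ 0.29 -0.1  -0.82  2.21  0.49  0.71 -0.8 ] [ 29. -19.] [0.469 0.109 0.142]
```

Call:
{"fn": "send_rows", "kwargs": {"plan": [{"claw": 1, "dx": 13, "dy": 2, "dz": 3, "yaw": 0.06}, {"claw": 1, "dx": 11, "dy": 6, "dz": 2, "yaw": 0.06}, {"claw": 1, "dx": 10, "dy": 7, "dz": 0, "yaw": 0.06}, {"claw": 1, "dx": 10, "dy": 6, "dz": 0, "yaw": 0.06}, {"claw": 1, "dx": 10, "dy": 7, "dz": 0, "yaw": 0.06}], "force": 30}}

```text
time: 17.1
position: [0.4629, 0.1011, 0.1458]
orientation: [1.749, 1.998, 0.274]
ft_force: [-7.3, 3.9, 17.0]
opening: 0.0092
```

```bash
python3 arc2.py 1 .07 .002 .06
```

```text
t 17.1 q [ 0.279 -0.135 -0.791  2.232  0.443  0.699 -0.689] p [0.4629 0.1011 0.1458] open 0.0092 F [-7.3  3.9 17. ] tau [0.33 0.27 0.09]
[[-0.079  0.88   0.468]
 [ 0.974  0.169 -0.153]
 [-0.213  0.444 -0.871]] lean 29.5
lean 29.5 az -18.1
now a 1.568 dr 0.0018 z 0.0151
[10  4  6] 0.06 -> a 1.634 dr 0.0003 z 0.0094 [ 0.29 -0.09 -0.83  2.22  0.5   0.7  -0.82] [ 30. -18.] [0.469 0.111 0.14 ]
```

The opening dropped to 9 mm, so the pads may have slid off the ball. I'll look.

```bash
python3 -c "
from h import *
f=grab_frame('wrist');a=grab_frame('scene')['frame'];cv2.imwrite('pics/mix6.png',np.hstack([cv2.resize(f['frame'],(400,300)),cv2.resize(a[135:345,200:480],(400,300))]))"
```

```text
(no output)
```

View pics/mix6.png

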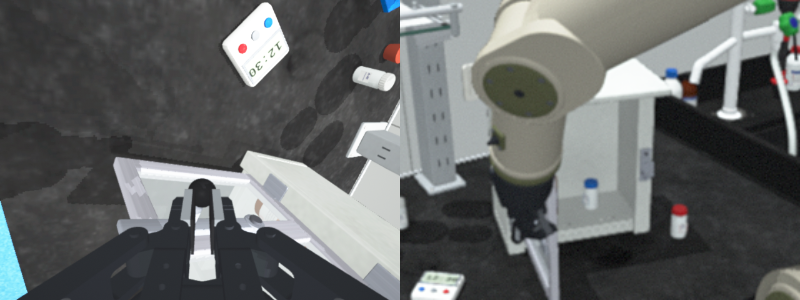

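The gate is open to about a right angle, and the vials and timer are in place. Opening the fingers and letting the bar drop.

Call:
{"fn": "send_rows", "kwargs": {"plan": [{"claw": 0.2, "dx": 0, "dy": 0, "dz": 0, "yaw": 0}, {"claw": 0.2, "dx": 0, "dy": 0, "dz": 0, "yaw": 0}, {"claw": 0.2, "dx": 0, "dy": 0, "dz": 0, "yaw": 0}, {"claw": 0.2, "dx": 0, "dy": 0, "dz": 0, "yaw": 0}, {"claw": 0.2, "dx": 0, "dy": 0, "dz": 0, "yaw": 0}]}}

```text
time: 17.7
position: [0.4603, 0.096, 0.1415]
orientation: [1.755, 2.0, 0.262]
ft_force: [0.3, 0.2, -0.1]
opening: 0.0343
```

```bash
python3 - <<'E'
from h import *
from seq import *
T=rep()
x=T[:3,3]
for w in([.0,.03,.10],[-.03,.01,.06],[-.06,.02,.11]):
    print(w);show([x+np.array(w)],0.)
f=grab_frame('wrist');cv2.imwrite('pics/w7.png',f['frame'][150:450])
E
```

```text
t 17.7 q [ 0.281 -0.132 -0.785  2.238  0.442  0.699 -0.684] p [0.4603 0.096  0.1415] open 0.0343 F [ 0.3  0.2 -0.1] tau [0.22 0.46 0.04]
[[-0.077  0.885  0.459]
 [ 0.973  0.167 -0.158]
 [-0.216  0.435 -0.874]] lean 29.1
[0.0, 0.03, 0.1]
[3, 21, -40] 0.0
[3, 21, -40] 0.0
[1, 6, -12] 0.0
worst 0.00105549629507101 rem 3.632992530484111e-06 q [ 0.24 -0.24 -0.74  2.06  0.27  0.93 -0.51] [0.46  0.125 0.241] (np.float64(29.073072207258125), np.float64(-18.944087406034416))
[-0.03, 0.01, 0.06]
[-1, 1, -45] 0.0
[0, 0, -23] 0.0
[-1, -1, -12] 0.0
worst 0.1098200587149321 rem 0.0004963821611001044 q [-0.1  -0.25 -0.47  2.2   0.37  0.87 -0.64] [0.434 0.107 0.199] (np.float64(29.048586274871816), np.float64(-19.166393883399667))
[-0.06, 0.02, 0.11]
[0, -1, -45] 0.0
[0, -1, -45] 0.0
[-1, -2, -45] 0.0
[-4, -6, -44] 0.0
[-10, -12, -40] 0.0
[-14, -17, -18] 0.0
[-13, -14, -10] 0.0
[-10, -12, -8] 0.0
[-8, -9, -6] 0.0
worst 4.822000553625299 rem 0.003151710520989112 q [-0.5  -0.25 -0.21  2.09  0.44  1.15 -0.74] [0.408 0.122 0.249] (np.float64(27.572416231698853), np.float64(-28.61680370018238))
```

View pics/w7.png

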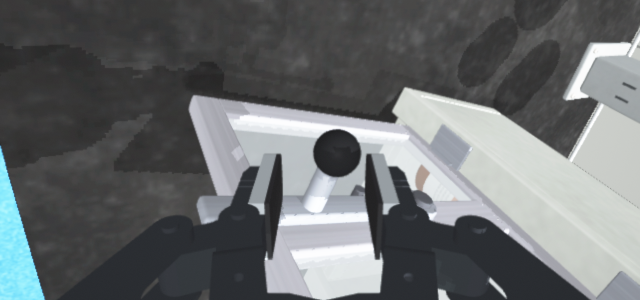

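The knob is free between the open pads, at about (337,150), and the gate stayed where it was. Retreating straight back along the tool axis.

Call:
{"fn": "send_rows", "kwargs": {"plan": [{"claw": 0.2, "dx": 0, "dy": 1, "dz": -25, "yaw": 0}, {"claw": 0.2, "dx": 0, "dy": 0, "dz": -45, "yaw": 0}, {"claw": 0.2, "dx": 0, "dy": 0, "dz": 0, "yaw": 0}]}}

```text
time: 18.05
position: [0.4444, 0.1044, 0.1789]
orientation: [1.745, 1.998, 0.265]
ft_force: [0.2, -0.2, 0.1]
opening: 0.034
```

```bash
python3 - <<'E'
from h import *
from seq import *
T=rep();x=T[:3,3];show([x+np.array([0,.06,.13])],0.)
E
```

```text
t 18.05 q [ 0.084 -0.217 -0.619  2.218  0.372  0.795 -0.631] p [0.4444 0.1044 0.1789] open 0.034 F [ 0.2 -0.2  0.1] tau [0.22 0.48 0.01]
[[-0.08   0.881  0.466]
 [ 0.972  0.172 -0.159]
 [-0.221  0.44  -0.87 ]] lean 29.5
[9, 21, -39] 0.0
[9, 21, -39] 0.0
[10, 21, -38] 0.0
worst 0.003996854310638403 rem 2.555662794513965e-06 q [-0.03 -0.24 -0.59  1.96  0.31  1.1  -0.6 ] [0.444 0.161 0.301] (np.float64(29.51864004732962), np.float64(-18.893105145654733))
```

Call:
{"fn": "send_rows", "kwargs": {"plan": [{"claw": 0.2, "dx": 9, "dy": 21, "dz": -39, "yaw": 0}, {"claw": 0.2, "dx": 9, "dy": 21, "dz": -39, "yaw": 0}, {"claw": 0.2, "dx": 10, "dy": 21, "dz": -38, "yaw": 0}, {"claw": 0.2, "dx": 20, "dy": 20, "dz": -35, "yaw": 0}, {"claw": 0.2, "dx": 0, "dy": 0, "dz": 0, "yaw": 0}]}}

```text
time: 18.55
position: [0.4452, 0.1923, 0.339]
orientation: [1.744, 1.998, 0.271]
ft_force: [1.1, 0.2, 0.3]
opening: 0.0342
```

```bash
python3 - <<'E'
from h import *
from seq import *
T=rep()
w=grab_frame('wrist')['frame'];s=grab_frame('side')['frame'];a=grab_frame('scene')['frame']
cv2.imwrite('pics/mix8.png',np.vstack([np.hstack([cv2.resize(s,(400,300)),cv2.resize(a,(400,300))]),np.hstack([cv2.resize(w,(400,300)),cv2.resize(a[135:345,200:480],(400,300))])]))
E
```

```text
t 18.55 q [-0.072 -0.208 -0.618  1.846  0.338  1.201 -0.642] p [0.4452 0.1923 0.339 ] open 0.0342 F [1.1 0.2 0.3] tau [ 0.2   0.44 -0.  ]
[[-0.08   0.879  0.469]
 [ 0.973  0.172 -0.156]
 [-0.218  0.444 -0.869]] lean 29.6
```

View pics/mix8.png

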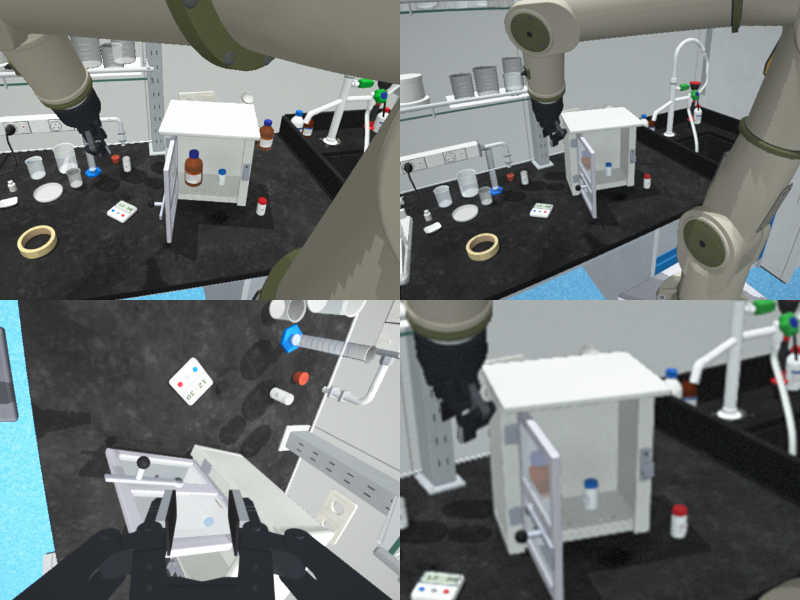

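All three views show the gate open to about a right angle, the bar level, the knob free and the vials and timer in place. I'll measure the gate angle from the knob before handing in.

```bash
python3 - <<'E'
from h import *
from arc2 import *
S=grab_frame("scene");D=grab_frame("side");W=grab_frame("wrist");T=tool()
r=[]
for f,roi,TT in((S,(275,285,295,315),None),(D,(245,310,272,345),None),(W,(200,235,260,295),T@W["hand_eye"])):
    bl=blobs(f["frame"],(0,0,0),(60,60,60),roi,15);c=max(bl,key=lambda c:c[1][4]);print(c[0],c[1]);r.append(ray(f,*c[0],T=TT))
for s in (r[:2],r[1:],r):
    k,e=tri(*s);print(k.round(4),e,"a,dr,z",np.round(polar(k-tool()[:3,:3]@off,tool()[:3,:3]),3))
E
```

```text
[284.6 300.5] [ 6 12  8  8 46]
[251.  325.1] [  0   0  16  35 343]
[234.4 253.6] [ 26  11  20  19 183]
[0.4863 0.0881 0.1209] [np.float64(1.9), np.float64(1.9)] a,dr,z [ 1.548 -0.03  -0.021]
[0.4703 0.0908 0.1283] [np.float64(4.6), np.float64(4.6)] a,dr,z [ 1.52  -0.016 -0.014]
[0.4704 0.0931 0.1311] [np.float64(3.9), np.float64(5.5), np.float64(4.8)] a,dr,z [ 1.534 -0.015 -0.011]
```

```bash
python3 - <<'E'
from h import *
from arc2 import *
S=grab_frame("scene");W=grab_frame("wrist");T=tool()
k,e=tri(ray(S,284.6,300.5),ray(W,234.4,253.6,T=T@W["hand_eye"]));print(k.round(4),e,"a,dr,z",np.round(polar(k-T[:3,:3]@off,T[:3,:3]),3),get_state()["ft_force"].round(1))
sign_off()
E
```

```text
[0.4651 0.1003 0.1374] [np.float64(0.9), np.float64(0.9)] a,dr,z [ 1.56  -0.008 -0.005] [ 0.3 -0.7  0.7]
the job is handed in; nothing more can be done
```

The latch was lifted out of its catch, the gate swung open to about a right angle, and the knob released. I handed the job in at about 18.8 s of the 40 s allowed.

**How:** The interface only allows yaw, so I got the lean, about 38° at the grasp, by pushing the arm against its reach limits away from the cabinet. I gripped the ball knob, lifted the bar about 24 mm, pulled the gate round its arc while holding the knob, then let go and retreated.

**Last checks:**
- **Gate:** the knob measured from the scene and wrist views puts the gate at about 1.56 rad. The three views agree that it is wide open.
- **Bar:** the knob came out about 137 mm up against 140 mm at rest, so the bar hangs level again.
- **Other objects:** in the pictures, both vials and the timer look where they were.
- **Contact:** the arm is clear of everything, with about 1 N at the wrist.

**What failed or disagreed:**
- **Force while pulling:** the wrist force reached about 83 N for a moment near 0.4 rad, below the 120 N limit, because I was pulling off the arc. I corrected it, and the readings after that stayed below about 20 N.
- **Latch stop:** I briefly raised the latch to about its upper stop, 0.6 rad.
- **Joint 2:** it read −0.253 to −0.254 against its stated limit of −0.25 during the approach and pull, so it may count as slightly past its range.
- **Grip near the end:** the pads slid off the ball, and the opening fell to 9 mm, but only once the gate was already at about 1.57 rad.
- **Measurement:** combining the side view in the final knob measurement gave residuals of 4 to 5 mm because its knob mask merged with the dark bench, so I left it out. The remaining two-view fix also sits about 8 mm off the expected arc radius.

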